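# Set up the picture night-light and put out the reading lamp

### The job

Get the nightstand ready for the night: stand every wooden picture panel that is lying there upright in the grooves of the night-light base, arched top up, foot right down on the groove's floor, one to a groove (any groove, either face forward). When all of them stand, flip the night-light's toggle to on, and only then flip the reading lamp's toggle to off; leave the other things on the nightstand where they are.

Things in the scene. Friction and masses are not known exactly. Their poses are not given: they have to be found in the camera images.
- nightlight: Night-light base, fixed: beech block 220 mm (its x) by 180 mm (its y), top 40 mm above the table. Origin: on the table under the middle of the grooved part; z up. Grooved part: y -50 to +50 mm. Plain control part with the toggle: y -130 to -50 mm. Four grooves run along y, open on top, closed at both ends, centred at y 0 and x -72, -24, +24, +72 mm.
- groove0 (a point): Middle of the floor of the groove at x -72 mm, y 0, 14 mm above the table. All four grooves are alike: 20 mm wide, 70 mm long, 26 mm deep, with 28 mm of wood between them. A panel (60 by 12 mm at the foot) stands in one loosely and may lean up to 20 degrees.
- night_switch (a joint): Night-light toggle, hinge about the base's y axis: 0 = OFF, steel bat leaning 24 degrees to the base's -x; 0.84 = ON, leaning 24 degrees to the base's +x, the side with the small white raised pip on the switch plate. Over-centre action: takes about 2 N at the tip to start, snaps over by itself past the centre (0.42). Starts off.
- night_switch_tip (a point): Centre of the round upper end of the night-light's bat, 30 mm from its pivot, 71 mm above the table; the bat is 10 mm thick here, 7 mm at the root.
- night_switch_pivot (a point): Pivot of that bat, fixed in the base at x 0, y -100 mm, 44 mm above the table.
- lamp: Reading lamp, fixed: white foot 110 mm (its x) by 150 mm (its y) by 28 mm high; origin on the table under the foot's middle, z up. The toggle stands on the foot at x 0, y +35 mm. A 12 mm goose neck rises from y -55 mm to 150 mm height, then bends away to -y (top 240 mm) to a shade at y -235 mm.
- lamp_switch (a joint): Reading lamp toggle, the same kind of switch, hinge about the lamp's y axis: 0 = ON, bat leaning 24 degrees to the lamp's +x, the side with the white raised pip; 0.84 = OFF, leaning to the lamp's -x. Snaps past the centre (0.42), about 2 N at the tip. Starts on.
- lamp_switch_tip (a point): Centre of the round upper end of the lamp's bat, 30 mm from its pivot, 10 mm thick, 59 mm above the table.
- lamp_switch_pivot (a point): Pivot of the lamp's bat, fixed in the foot at x 0, y +35 mm, 32 mm above the table.
- panelA: Loose wooden picture panel, moon over a cloud inlaid on one face: 100 mm from foot to top, 60 mm wide, 12 mm thick, 40 to 80 g; square foot, straight sides, upper 30 mm a round arch. Starts flat, picture up, arch to the robot's left. Origin: middle of the back face; x to the arched top, y across, z out of the picture. May be absent.
- panelA_foot (a point): Middle of the foot edge of panelA: 50 mm from its middle, halfway through its thickness.
- panelB: Loose wooden picture panel, rabbit inlaid on one face: 100 mm from foot to top, 60 mm wide, 12 mm thick, 40 to 80 g; square foot, straight sides, upper 30 mm a round arch. Starts flat, picture up, arch to the robot's left. Origin: middle of the back face; x to the arched top, y across, z out of the picture. May be absent.
- panelB_foot (a point): Middle of the foot edge of panelB: 50 mm from its middle, halfway through its thickness.
- panelC: Loose wooden picture panel, house inlaid on one face: 100 mm from foot to top, 60 mm wide, 12 mm thick, 40 to 80 g; square foot, straight sides, upper 30 mm a round arch. Starts flat, picture up, arch to the robot's left. Origin: middle of the back face; x to the arched top, y across, z out of the picture. May be absent.
- panelC_foot (a point): Middle of the foot edge of panelC: 50 mm from its middle, halfway through its thickness.
- panelD: Loose wooden picture panel, tree inlaid on one face: 100 mm from foot to top, 60 mm wide, 12 mm thick, 40 to 80 g; square foot, straight sides, upper 30 mm a round arch. Starts flat, picture up, arch to the robot's left. Origin: middle of the back face; x to the arched top, y across, z out of the picture. May be absent.
- panelD_foot (a point): Middle of the foot edge of panelD: 50 mm from its middle, halfway through its thickness.
- rabbit: White ceramic rabbit figurine, 60 mm wide, 115 mm tall. Loose, not part of the job. Origin: middle of its underside.
- stack_cup: Orange plastic stacking cup, 64 mm across, 55 mm high. Loose, not part of the job. Origin: middle of its underside.
- sippy_cup: Stainless steel sippy cup with two side handles and a spout, 130 mm tall, 120 mm over the handles. Loose, not part of the job. Origin: middle of its underside.
- lid_box: Small wooden box with a sliding lid, 90 by 130 by 50 mm. Loose, not part of the job. Origin: middle of its underside.
- pacifier_clip: White plastic spring pacifier clip, 55 by 22 by 15 mm. Loose, not part of the job. Origin: middle of its underside.
- cream_jar: White cream jar, 56 mm across, 42 mm high. Loose, not part of the job. Origin: middle of its underside.
- thermometer: Digital thermometer, 120 by 18 by 12 mm, lying flat. Loose, not part of the job. Origin: middle of its underside.
Things that resemble listed ones, but are neither listed nor needed, are in the scene too. Leave any pink look-alike of the panelB alone. Leave any pink look-alike of the panelA alone.

How it is judged (in metres and radians):
On the way, in this order (a step that is already met when the one before it is completed fails the run):
1. every panel present stands in a groove of the night-light, arch up (z of panelA_foot in the frame of nightlight between 0.006 and 0.022 m and x of panelA_foot in the frame of nightlight between -0.1 and 0.1 m and y of panelA_foot in the frame of nightlight between -0.02 and 0.02 m and angle between each of panelA, panelB, panelC, panelD's own x axis and vertical below 0.45 rad and z of panelB_foot in the frame of nightlight between 0.006 and 0.022 m and x of panelB_foot in the frame of nightlight between -0.1 and 0.1 m and y of panelB_foot in the frame of nightlight between -0.02 and 0.02 m and z of panelC_foot in the frame of nightlight between 0.006 and 0.022 m and x of panelC_foot in the frame of nightlight between -0.1 and 0.1 m and y of panelC_foot in the frame of nightlight between -0.02 and 0.02 m and z of panelD_foot in the frame of nightlight between 0.006 and 0.022 m and x of panelD_foot in the frame of nightlight between -0.1 and 0.1 m and y of panelD_foot in the frame of nightlight between -0.02 and 0.02 m), for 0.2 s.
2. the night-light's toggle is on (value of joint night_switch above 0.72 rad), for 0.2 s.
3. the reading lamp's toggle is off (value of joint lamp_switch above 0.72 rad), for 0.2 s.
At the end, for the whole second after the job is handed in: Every panel present stands in a groove: middle of its foot within 8 mm of the groove floor's height and within 20 mm of the middle of the grooved part along the groove, arched top up, leaning less than 0.45 rad, at rest; night-light toggle on (above 0.72), reading lamp toggle off (above 0.72) (all of step 1 and value of joint each of night_switch, lamp_switch above 0.72 rad and linear speed of each of panelA, panelB, panelC, panelD below 0.05 m/s); the robot touches nothing.
It fails at once if another thing on the nightstand is shifted more than 40 mm or knocked over (distance of any of rabbit, stack_cup, sippy_cup, lid_box, pacifier_clip, cream_jar, thermometer from where it was at the start of the episode above 0.04 m or angle between any of rabbit, sippy_cup, stack_cup, cream_jar's own z axis and vertical above 0.7 rad).
Of panelA, panelB, panelC, panelD only 3 to 4 are there at a start; the rules pass over those that are not, and their reading is None.
At some moment in a run one of panelA, panelB, panelC, panelD may be knocked a few centimetres aside while the robot is not near it.
It also fails if it takes over 210 s, if anything falls off the work surface, if the arm or the gripper's body presses on something with over 40 N, if the wrist force passes 120 N, or if a joint passes its speed limit or range.

### The arm

A 7-joint arm with a two-finger parallel gripper is mounted at the origin on the work surface. World frame = base frame: x ahead of the robot, y to its left, z up, the work surface at z = 0. Lengths are in mm, angles in rad, forces in N, time in s.
With the tool pointing down it reaches from about 400 to 850 mm from the base axis. Payload 4.5 kg.
Tool frame: the origin (TCP) lies at the very end of the fingers, on their centre line; the grasp point (between the pads) lies 19 mm behind it; x points along the fingers, z is the direction in which the jaws open and shut, and the axes are right-handed (so a half turn about x gives the same grasp; the last joint's range is limited). The gripper opens to 88 mm and grips with 3 to 60 N. Pads are 18 mm wide; open, the fingers measure 123 mm over their backs; the gripper's body (75 mm by 187 mm) begins 45 mm behind the grasp point.
Start: joints at [-1.283, 0.689, -0.195, 1.565, 0.157, 0.902, -0.215], TCP at [156.906, 605.007, 238.743] pointing down, gripper open.
Joint ranges: [-3.01, 3.01], [-0.46, 2.08], [-1.47, 1.51], [0.13, 2.56], [-1, 4.14], [0.04, 2.09], [-2.66, 2.66]. Speed limits (rad/s): [2.57, 2.57, 3.14, 3.14, 3.14, 3.14, 3.14].

### API

Orientations are given as a rotation vector (axis times angle).
In Python, from rig import arm, optics, job, outline_of, place_of gives the robot as it stands.
- The arm moves only by the tool arm_command, never from a script. Its arguments are lists of equal length, an entry for each row: "angular": the turn, a rotation vector about the tool's x, y, z in degrees, a list of three; "offset": the shift along the tool's x, y, z in mm, a list of three; "hand": the closure, from 0 (fully open) to 1 (shut). A call has 1 to 12 rows; each row shifts and turns the commanded pose from where the row before left it, along the tool's axes as they then stand; what a row does not reach is not made up. A row lasts 1/12 s, in which the tool goes at most 41.7 mm and 7.16 degrees, less where a joint would pass 70% of its speed; a pose out of reach is approached as far as the arm can. A call with a gripper value outside its range is refused whole. The fingers move at their own pace and stop on an object; the grip force is fixed at half the most. Time passes only in rows, so rows that do not move let the fingers close. It gives the time, the measured TCP pose, the force and the opening at its end, in the units of the state.
- arm.state(): the state, without advancing time (a new reading comes with each control period).
- optics.snapshot(name): name is "side" or "top"; returns a dict with "pixels" (384x512x3 uint8, red, green, blue), "z_map" (384x512 float32, mm along the optical axis (not along the pixel's ray), 0 where there is no reading), "K" (3x3 intrinsics, pixels), "rvec" (rotation vector, rad) and "tvec" (3), from world to camera coordinates, as OpenCV has them. Camera axes: x right, y down, z forward; pixel columns grow to the right and rows downward; lengths in mm; the calibration is good to about 2 mm. A picture is of the moment at which its call begins.
- job.finish_job(): hands the job in, once; it reports no verdict.
Trained networks look in a picture, given as the dict that the camera call returned (one of the last four; its "shot" number tells which), for a name from the list of things; names that differ only in an ending like _2 or _b are one class to them, and where a whole thing is asked for, a point or a joint stands for the part that bears it (a point fixed in the world has none). Each returns a list of dicts, best first, with "conf" (0 to 1); they miss things now and then, are a little off and sometimes report something else, mostly with a low value. They report only what shows in the picture. A call takes as long as a camera call. They do not tell look-alikes from the thing itself.
- outline_of(picture, label): "mask" (384x512 bool, what is visible of it).
- place_of(picture, label): "point" ([x, y, z] in mm, in world coordinates, good to about 4 mm: a listed point, or the origin of a listed thing).
The state is a dict: "time_s": time; "q": joint angles; "qvel": joint speeds; "effort": joint torques, N m; "position": TCP position; "eef_rot": TCP orientation; "force": force on the tool from outside, world axes, zero at the start; "ft_torque": the same for the moment, N m; "finger_gap": finger opening in mm.
Only numpy, scipy, OpenCV 4.12 (cv2) and the standard library are available. Lean on these libraries where they do the work, as an engineer would, in place of code of your own. Each camera call takes 0.05 s, during which the arm holds its last target. There are 200 camera calls.

## Working session

There is one attempt and no reset: what is moved stays moved. The work goes in short steps, Python scripts to look and compute and a tool call to move; the robot and the scene stay as the last step left them, time stands still between calls to the robot, and variables do not carry over. Pictures are saved under pics/ and viewed, about 12 in all and at most 16, crops included, and the job is handed in when it is done.

Besides the shell and the picture viewer there is one more tool, called after "Request:" as a command line: name --argument value ..., lists and objects as JSON in quotes. arm_command: Moves the arm, as the interface text tells. Its arguments: {"type":"object","properties":{"angular":{"type":"array"},"offset":{"type":"array"},"hand":{"type":"array"}},"required":["angular","offset","hand"]}

```bash
ls; mkdir -p pics
python3 - <<'E'
from rig import arm, optics, job, outline_of, place_of
import cv2, numpy as np
print(arm.state())
for n in ("top","side"):
    p=optics.snapshot(n)
    print(n,p["K"].tolist(),p["rvec"],p["tvec"],p["shot"])
    cv2.imwrite(f"pics/{n}0.png",cv2.resize(p["pixels"][:,:,::-1],(800,600)))
    for l in ["nightlight","groove0","night_switch_tip","night_switch_pivot","lamp","lamp_switch_tip","lamp_switch_pivot","panelA","panelA_foot","panelB","panelB_foot","panelC","panelC_foot","panelD","panelD_foot","rabbit","stack_cup","sippy_cup","lid_box","pacifier_clip","cream_jar","thermometer"]:
        print(l,[(np.round(r["point"]).tolist(),round(r["conf"],2)) for r in place_of(p,l)])
E
```

```text
pics
{'time_s': 0.0, 'q': array([-1.28320098,  0.68998106, -0.19448829,  1.56636272,  0.15733758,
        0.90254705, -0.21510131]), 'qvel': array([ 0.00049723, -0.00067735,  0.00018566, -0.00164215,  0.00038716,
        0.00187244, -0.00101137]), 'effort': array([-2.10730527e-04, -5.27547884e+01, -1.26689460e+00, -1.53427076e+01,
       -5.26014157e-02,  6.62676845e-03,  1.69658219e-04]), 'position': array([156.83466435, 604.32317845, 237.90626691]), 'eef_rot': array([-1.02159664,  1.32001334,  1.0194107 ]), 'force': array([-0.21534207, -0.20224286,  0.09561006]), 'ft_torque': array([-0.01245596, -0.00688473,  0.00202904]), 'finger_gap': 88.42757781817633}
top [[366.20390702482183, 0.0, 256.4737606070276], [0.0, 366.20390702482183, 191.17836085843234], [0.0, 0.0, 1.0]] [ 2.16195734 -2.14047288  0.12859801] [-33.86672565 571.71739675 924.78063729] 1
nightlight [([520.0, 276.0, -3.0], 0.74), ([493.0, -182.0, 0.0], 0.24)]
groove0 [([647.0, -172.0, -0.0], 0.67), ([489.0, 339.0, 14.0], 0.61)]
night_switch_tip [([372.0, -115.0, -2.0], 0.62), ([646.0, -218.0, 4.0], 0.45), ([427.0, 241.0, 7
[... 1836 characters left out ...]
([653.0, -37.0, -3.0], 0.72), ([836.0, -200.0, -2.0], 0.69), ([508.0, -8.0, -4.0], 0.55)]
panelB_foot [([812.0, -230.0, 4.0], 0.88), ([653.0, -82.0, 2.0], 0.85), ([553.0, -26.0, 9.0], 0.69), ([512.0, -419.0, 4.0], 0.64), ([651.0, -169.0, 2.0], 0.49)]
panelC [([766.0, -7.0, -2.0], 0.35)]
panelC_foot []
panelD [([496.0, -182.0, 1.0], 0.66)]
panelD_foot [([476.0, -228.0, 5.0], 0.94)]
rabbit [([768.0, -7.0, 0.0], 0.83)]
stack_cup [([770.0, 100.0, 1.0], 0.72)]
sippy_cup [([759.0, 218.0, 4.0], 0.56)]
lid_box [([299.0, -312.0, -6.0], 0.71)]
pacifier_clip [([760.0, -100.0, -4.0], 0.6), ([539.0, -390.0, 60.0], 0.35)]
cream_jar [([691.0, -318.0, -2.0], 0.61)]
thermometer [([369.0, -114.0, -5.0], 0.7)]
```

View pics/top0.png

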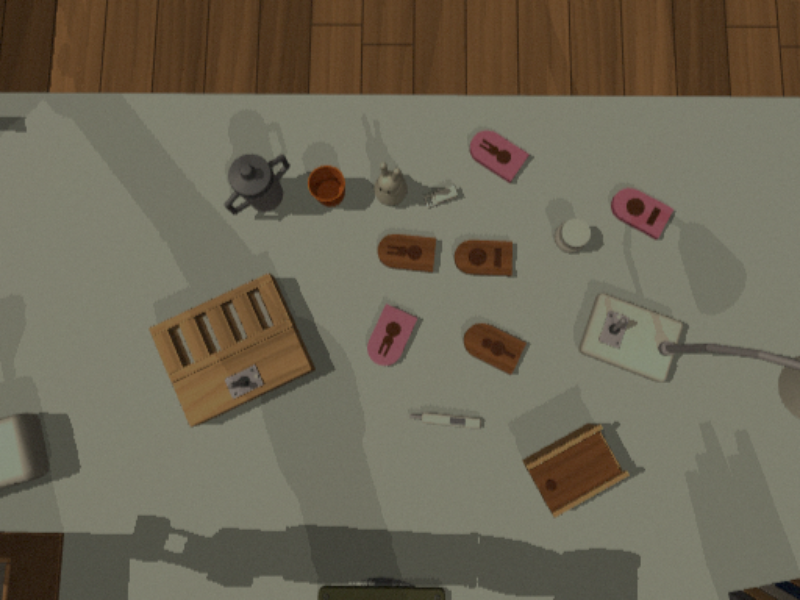

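View pics/side0.png

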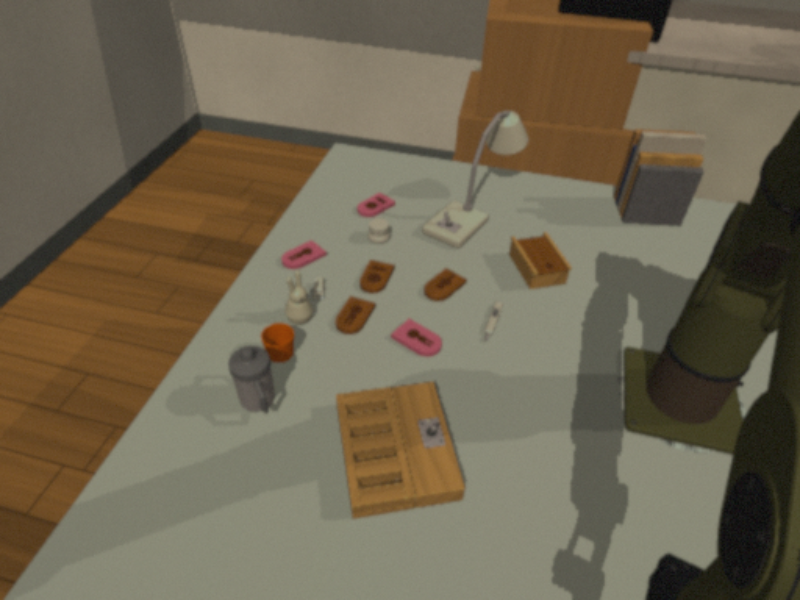

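Both views show three wooden panels: A (moon) at top-view px (485,258), B (rabbit) at (407,253) and D (tree) at (495,348). C is absent, and three pink look-alikes lie nearby. The night-light is at (232,350) with its toggle at (243,382), and the lamp toggle is at (617,328). Next I measure poses from depth in both views.

```bash
cat > h.py <<'E'
from rig import arm, optics, job, outline_of, place_of
import cv2, numpy as np
from scipy.spatial.transform import Rotation as R
def cloud(p):
    Rm=cv2.Rodrigues(p["rvec"])[0]; z=p["z_map"].astype(float)
    v,u=np.mgrid[:384,:512]; K=p["K"]
    c=np.stack([(u-K[0,2])/K[0,0]*z,(v-K[1,2])/K[1,1]*z,z],-1)-p["tvec"]
    w=c@Rm; w[z==0]=np.nan; return w
def hsv(p): return cv2.cvtColor(p["pixels"],cv2.COLOR_RGB2HSV)
def rect(P):
    (c,s,a)=cv2.minAreaRect(P[:,:2].astype(np.float32)); return np.round(c,1),np.round(s,1),round(a,1)
def panels(p,verbose=True):
    """wooden panels: dark brown blobs 3..20 mm high; axis, centre; arch to +y"""
    w=cloud(p);h=hsv(p); out=[]
    for l in "ABD":
        for o in outline_of(p,"panel"+l):
            m=o["mask"]; 
            if m.sum()<60: continue
            P=w[m];P=P[~np.isnan(P[:,0])]; P=P[(P[:,2]>5)&(P[:,2]<22)]
            if len(P)<50: continue
            hue=np.median(h[m],0)
            c,s,a=rect(P); d=P[:,:2]-P[:,:2].mean(0); ax=np.linalg.svd(d,full_matrices=False)[2][0]; ax*=np.sign(ax[1])
            print(l,round(o["conf"],2),"n",m.sum(),"hsv",hue,"cen",c,"size",s,"zmed",np.median(P[:,2]).round(1),"axis deg",np.degrees(np.arctan2(ax[1],ax[0])).round(1))
E
python3 - <<'E'
from h import *
for n in ("top","side"):
    p=optics.snapshot(n);w=cloud(p);print(n);panels(p)
    for o in outline_of(p,"nightlight")[:1]:
        P=w[o["mask"]];P=P[(P[:,2]>34)&(P[:,2]<46)];print("NL",o["conf"],rect(P),np.median(P[:,2]),len(P))
    for o in outline_of(p,"lamp")[:1]:
        P=w[o["mask"]];P=P[(P[:,2]>22)&(P[:,2]<34)];print("lamp",o["conf"],rect(P),np.median(P[:,2]),len(P))
    for l in ["rabbit","stack_cup","lid_box","thermometer"]:
        for o in outline_of(p,l)[:1]:
            P=w[o["mask"]];P=P[(P[:,2]>5)];print(l,o["conf"],len(P),[ (a,P[P[:,2]>a].min(0).round(),P[P[:,2]>a].max(0).round()) for a in (5,40,75) if (P[:,2]>a).any()])
    for x,y in ((483,348),):pass
    # switch tips: points above base/foot
    for c,r,lo in (((428,236),40,60),((530,-385),40,45)):
        m=(np.hypot(w[...,0]-c[0],w[...,1]-c[1])<r)&(w[...,2]>lo)&(w[...,2]<90);P=w[m];print("tip",len(P),P.mean(0).round(1),P[:,2].max())
E
```

```text
top
A 0.78 n 815 hsv [176. 114. 127.] cen [ 736.1 -445.1] size [100.1  62.1] zmed 13.0 axis deg 61.8
A 0.58 n 765 hsv [ 13. 172.  86.] cen [ 649.  -169.8] size [98.1 60.4] zmed 12.9 axis deg 86.8
B 0.94 n 805 hsv [ 13. 171.  87.] cen [657.9 -35.9] size [97.7 61.2] zmed 13.0 axis deg 83.6
B 0.7 n 708 hsv [176. 112. 129.] cen [ 839.5 -194. ] size [98.2 62.1] zmed 12.9 axis deg 55.2
B 0.67 n 804 hsv [176. 104. 129.] cen [508.9  -8.5] size [60.1 98.6] zmed 12.8 axis deg 156.1
D 0.55 n 825 hsv [ 13. 171.  88.] cen [ 496.  -183.5] size [99.8 59.7] zmed 13.0 axis deg 64.2
NL 0.71 (array([485.3, 255. ]), array([180. , 220.3]), 25.9) 40.77727026523719 5087
lamp 0.71 (array([ 513.4, -416.3]), array([148.6, 109.4]), 69.5) 28.85724285532628 2172
rabbit 0.94 392 [(5, array([739., -36.,   8.]), array([792.,  22., 119.])), (40, array([744., -30.,  40.]), array([782.,  15., 119.])), (75, array([749., -23.,  75.]), array([781.,  11., 119.]))]
stack_cup 0.71 410 [(5, array([734.,  70.,   5.]), array([797., 132.,  60.])), (40, array([734.,  70.,  40.]), array([797., 132.,  60.]))]
lid_box 0.92 2169 [(5
[... 842 characters left out ...]
]), 25.8) 41.506370532740505 4399
lamp 0.64 (array([ 511.6, -410.4]), array([145.8, 106.9]), 69.2) 29.92054471664055 548
rabbit 0.91 392 [(5, array([ 739., -113.,    5.]), array([828.,  25., 119.])), (40, array([744., -21.,  40.]), array([791.,  18., 119.])), (75, array([748., -21.,  76.]), array([781.,  14., 119.]))]
stack_cup 0.98 386 [(5, array([734.,  70.,   6.]), array([795., 134.,  59.])), (40, array([734.,  70.,  40.]), array([795., 134.,  59.]))]
lid_box 0.66 958 [(5, array([ 227., -383.,    5.]), array([ 367., -228.,   59.])), (40, array([ 227., -383.,   40.]), array([ 367., -228.,   59.]))]
tip 18 [426.8 242.   72.3] 77.73318640845898
tip 15 [ 532.9 -384.2   57.8] 69.54202288715976
```

```bash
cat >> h.py <<'E'
def pose(): s=arm.state(); return s["position"],R.from_rotvec(s["eef_rot"]),s
def unit(deg): t=np.radians(deg); return np.array([np.cos(t),np.sin(t),0])
UP=np.array([0,0,1.])
def tool(d,jaw):
    """tool rotation with x along d, z along jaw"""
    return R.from_matrix(np.stack([d,np.cross(jaw,d),jaw],1))
def pickR(alpha,th,sg=1):
    a=unit(alpha); t=np.radians(th); return tool(-UP*np.cos(t)-a*np.sin(t), sg*np.cross(UP,a))
def placeR(th,sg=1):  # th: same grasp tilt as at pick
    t=np.radians(th); xb=unit(NLY-90); return tool(-xb*np.cos(t)-UP*np.sin(t), -sg*unit(NLY))
NLY=25.9; NL=np.array([521.3,272.9,0])
def nl(x,y,z): return NL+x*unit(NLY-90)+y*unit(NLY)+z*UP
def go(*targets):
    """print tool-axis moves through targets (pos,R) from the measured pose; rotation first about the TCP, then shift"""
    p,r,s=pose(); print("at",p.round(1),"rot",r.as_rotvec().round(3),"F",s["force"].round(1),"gap",round(s["finger_gap"],1),"t",round(s["time_s"],1),"q",s["q"].round(2))
    for P,Q in targets:
        Q=r if Q is None else Q; P=p if P is None else np.array(P,float)
        v=np.degrees((r.inv()*Q).as_rotvec()); o=Q.inv().apply(P-p)
        print(" turn",v.round(1),"rows",round(np.linalg.norm(v)/7.1,1),"| shift",o.round(1),"rows",round(np.linalg.norm(o)/41,1)); p,r=P,Q
E
python3 - <<'E'
from h import *
p,r,s=pose(); print(r.as_matrix().round(2))
for sg in (1,-1): print(sg); go(((450,250,240),None),((498,-180,240),None),((498,-180,100),pickR(64.7,40,sg)))
E
```

```text
[[ 0.   -0.97  0.25]
 [ 0.    0.25  0.97]
 [-1.    0.    0.  ]]
1
at [156.9 605.  238.8] rot [-1.02   1.319  1.02 ] F [-0.1 -0.3 -0.2] gap 87.9 t 3.3 q [-1.28  0.69 -0.19  1.57  0.16  0.9  -0.22]
 turn [0. 0. 0.] rows 0.0 | shift [  -1.3 -372.8 -270.1] rows 11.2
 turn [0. 0. 0.] rows 0.0 | shift [  -0.  -154.4 -404.2] rows 10.6
 turn [-75.8  27.6  33.3] rows 12.3 | shift [107.2 -90.   -0. ] rows 3.4
-1
at [156.9 605.  238.8] rot [-1.02   1.319  1.02 ] F [-0.1 -0.3 -0.2] gap 87.9 t 3.3 q [-1.28  0.69 -0.19  1.57  0.16  0.9  -0.22]
 turn [0. 0. 0.] rows 0.0 | shift [  -1.3 -372.8 -270.1] rows 11.2
 turn [0. 0. 0.] rows 0.0 | shift [  -0.  -154.4 -404.2] rows 10.6
 turn [ 96.2  35.  -29. ] rows 15.0 | shift [107.2  90.    0. ] rows 3.4
```

Request:
arm_command --angular '[[0, 0, 0], [0, 0, 0], [0, 0, 0], [0, 0, 0], [0, 0, 0], [0, 0, 0], [0, 0, 0], [0, 0, 0], [0, 0, 0], [0, 0, 0], [0, 0, 0], [0, 0, 0]]' --offset '[[0, -31, -22.5], [0, -31, -22.5], [0, -31, -22.5], [0, -31, -22.5], [0, -31, -22.5], [0, -31, -22.5], [0, -31, -22.5], [0, -31, -22.5], [0, -31, -22.5], [0, -31, -22.5], [0, -31, -22.5], [0, -31, -22.5]]' --hand '[0, 0, 0, 0, 0, 0, 0, 0, 0, 0, 0, 0]'

```text
time_s: 4.3
position: [450.3, 248.7, 239.0]
eef_rot: [-1.02, 1.318, 1.02]
force: [0.8, 0.2, -0.3]
finger_gap: 88.2
```

Request:
arm_command --angular '[[7, 0, 0], [7, 0, 0], [7, 0, 0], [7, 0, 0], [7, 0, 0], [7, 0, 0], [7, 0, 0], [7, 0, 0], [7, 0, 0], [7, 0, 0], [7, 0, 0], [7, 0, 0]]' --offset '[[0, 0, 0], [0, 0, 0], [0, 0, 0], [0, 0, 0], [0, 0, 0], [0, 0, 0], [0, 0, 0], [0, 0, 0], [0, 0, 0], [0, 0, 0], [0, 0, 0], [0, 0, 0]]' --hand '[0, 0, 0, 0, 0, 0, 0, 0, 0, 0, 0, 0]'

```text
time_s: 5.3
position: [449.3, 250.5, 238.9]
eef_rot: [0.122, 1.567, -0.121]
force: [-0.4, -0.2, 1.6]
finger_gap: 87.9
```

Run:
```python
from h import *
go(((498,-180,240),None),((498,-180,100),pickR(64.7,40,-1)))
```

```text
at [449.3 250.5 238.9] rot [ 0.122  1.567 -0.121] F [-0.4 -0.2  1.6] gap 87.9 t 5.3 q [-0.72  0.55  0.19  1.91 -0.16  0.7  -0.59]
 turn [0. 0. 0.] rows 0.0 | shift [  -1.3 -417.8  114.6] rows 10.6
 turn [ 15.7   5.7 -39.8] rows 6.1 | shift [107.2  90.    0. ] rows 3.4
```

Request:
arm_command --angular '[[0, 0, 0], [0, 0, 0], [0, 0, 0], [0, 0, 0], [0, 0, 0], [0, 0, 0], [0, 0, 0], [0, 0, 0], [0, 0, 0], [0, 0, 0], [0, 0, 0]]' --offset '[[0, -38, 10.4], [0, -38, 10.4], [0, -38, 10.4], [0, -38, 10.4], [0, -38, 10.4], [0, -38, 10.4], [0, -38, 10.4], [0, -38, 10.4], [0, -38, 10.4], [0, -38, 10.4], [0, -38, 10.4]]' --hand '[0, 0, 0, 0, 0, 0, 0, 0, 0, 0, 0]'

```text
time_s: 6.22
position: [500.3, -182.0, 238.9]
eef_rot: [0.117, 1.567, -0.117]
force: [0.9, -0.3, 0.3]
finger_gap: 88.4
```

Request:
arm_command --angular '[[2.24, 0.81, -5.69], [2.24, 0.81, -5.69], [2.24, 0.81, -5.69], [2.24, 0.81, -5.69], [2.24, 0.81, -5.69], [2.24, 0.81, -5.69], [2.24, 0.81, -5.69], [0, 0, 0]]' --offset '[[0, 0, 0], [0, 0, 0], [0, 0, 0], [0, 0, 0], [0, 0, 0], [0, 0, 0], [0, 0, 0], [0, 0, 0]]' --hand '[0, 0, 0, 0, 0, 0, 0, 0]'

```text
time_s: 6.88
position: [502.8, -174.8, 234.7]
eef_rot: [-0.228, 1.628, -0.876]
force: [1.6, 2.3, -1.3]
finger_gap: 88.4
```

Run:
```python
from h import *
go(((498,-180,60),pickR(64.7,40,-1)),((498,-180,8),None))
p=optics.snapshot("top");panels(p)
cv2.imwrite("pics/s1.png",cv2.resize(optics.snapshot("side")["pixels"][:,:,::-1],(800,600)))
```

```text
at [ 502.8 -174.8  234.7] rot [-0.228  1.628 -0.876] F [ 1.6  2.3 -1.3] gap 88.4 t 6.9 q [-0.45  0.85  0.65  1.77  0.23  0.92 -0.51]
 turn [0.9 0.5 0.3] rows 0.1 | shift [138.2 107.2  -2.1] rows 4.3
 turn [0. 0. 0.] rows 0.0 | shift [39.8 33.4  0. ] rows 1.3
A 0.62 n 756 hsv [176. 110. 176.] cen [ 734.3 -444. ] size [98.8 62.5] zmed 13.0 axis deg 62.0
A 0.6 n 115 hsv [ 12. 165. 115.] cen [ 659.1 -141.4] size [37.3 28.6] zmed 12.8 axis deg 21.1
A 0.56 n 504 hsv [ 13. 165. 120.] cen [ 491.5 -193.4] size [77.7 59.3] zmed 13.0 axis deg 54.9
B 0.72 n 752 hsv [176. 102. 179.] cen [509.8  -9.5] size [57.6 98.5] zmed 12.9 axis deg 154.0
D 0.65 n 554 hsv [ 13. 164. 119.] cen [ 491.5 -193.4] size [77.7 59.3] zmed 13.0 axis deg 50.1
```

View pics/s1.png

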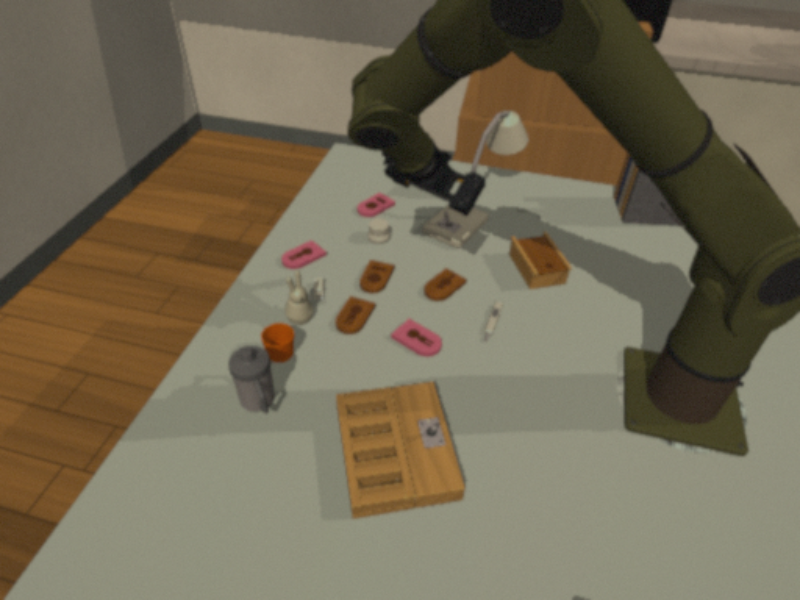

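The side view shows the gripper at px (468,190), tilted as planned above panel D, and all three wooden panels unmoved. Descending now.

Request:
arm_command --angular '[[0.9, 0.5, 0.3], [0, 0, 0], [0, 0, 0], [0, 0, 0], [0, 0, 0], [0, 0, 0], [0, 0, 0]]' --offset '[[0, 0, 0], [27.6, 21.4, -0.4], [27.6, 21.4, -0.4], [27.6, 21.4, -0.4], [27.6, 21.4, -0.4], [27.6, 21.4, -0.4], [0, 0, 0]]' --hand '[0, 0, 0, 0, 0, 0, 0]'

```text
time_s: 7.72
position: [493.5, -184.5, 59.2]
eef_rot: [-0.198, 1.635, -0.892]
force: [-0.5, -0.3, -0.1]
finger_gap: 88.2
```

Run:
```python
from h import *
go(((498,-180,8),pickR(64.7,40,-1)))
```

```text
at [ 493.5 -184.5   59.2] rot [-0.198  1.635 -0.892] F [-0.5 -0.3 -0.1] gap 88.2 t 7.7 q [-0.39  1.13  0.57  1.83  0.16  0.62 -0.63]
 turn [-0.4 -0.6 -0.2] rows 0.1 | shift [35.4 37.5  2.1] rows 1.3
```

Request:
arm_command --angular '[[0, 0, 0], [0, 0, 0], [0, 0, 0], [0, 0, 0]]' --offset '[[17.7, 18.7, 1], [17.7, 18.7, 1], [0, 0, 0], [0, 0, 0]]' --hand '[0, 0, 0, 0]'

```text
time_s: 8.05
position: [501.4, -181.2, 14.7]
eef_rot: [-0.198, 1.627, -0.893]
force: [1.0, -1.1, 1.6]
finger_gap: 88.4
```

Run:
```python
from h import *
go(((498,-180,8),pickR(64.7,40,-1)))
```

```text
at [ 501.4 -181.2   14.7] rot [-0.198  1.627 -0.893] F [ 1.  -1.1  1.6] gap 88.4 t 8.1 q [-0.39  1.21  0.55  1.8   0.14  0.58 -0.66]
 turn [-0.7 -0.2 -0.2] rows 0.1 | shift [ 5.3  4.  -3.6] rows 0.2
```

Request:
arm_command --angular '[[0, 0, 0], [0, 0, 0], [0, 0, 0]]' --offset '[[5, 4, -3], [0, 0, 0], [0, 0, 0]]' --hand '[0, 0, 0]'

```text
time_s: 8.3
position: [498.6, -179.5, 8.0]
eef_rot: [-0.197, 1.626, -0.893]
force: [0.6, -0.1, 0.7]
finger_gap: 88.2
```

Run:
```python
from h import *
go(((498,-180,8),pickR(64.7,40,-1)))
cv2.imwrite("pics/s2.png",cv2.resize(optics.snapshot("side")["pixels"][130:260,180:360,::-1],(720,520)))
```

```text
at [ 498.6 -179.5    8. ] rot [-0.197  1.626 -0.893] F [ 0.6 -0.1  0.7] gap 88.2 t 8.3 q [-0.39  1.22  0.55  1.81  0.14  0.56 -0.67]
 turn [-0.7 -0.2 -0.2] rows 0.1 | shift [ 0.5 -0.5 -0.3] rows 0.0
```

View pics/s2.png

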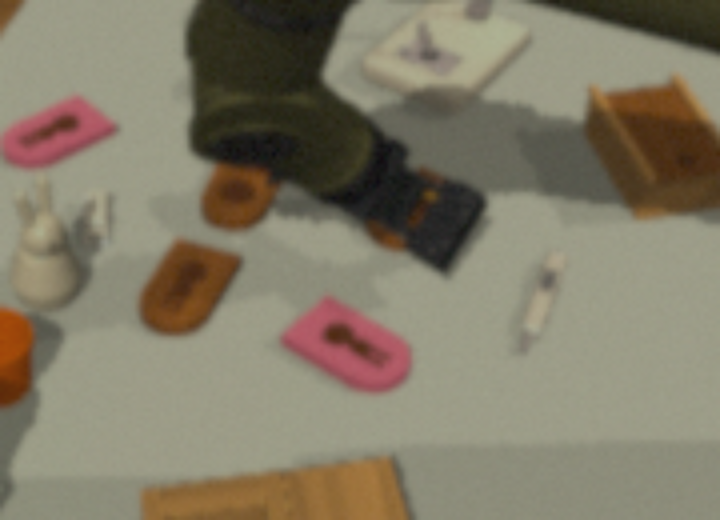

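The crop shows the fingers straddling panel D at px (420,215), with the other things clear. Closing the grip.

Request:
arm_command --angular '[[0, 0, 0], [0, 0, 0], [0, 0, 0], [0, 0, 0], [0, 0, 0], [0, 0, 0], [0, 0, 0], [0, 0, 0]]' --offset '[[0, 0, 0], [0, 0, 0], [0, 0, 0], [0, 0, 0], [0, 0, 0], [0, 0, 0], [0, 0, 0], [0, 0, 0]]' --hand '[1, 1, 1, 1, 1, 1, 1, 1]'

```text
time_s: 9.02
position: [498.2, -179.4, 6.8]
eef_rot: [-0.199, 1.627, -0.893]
force: [-0.9, 1.6, 3.0]
finger_gap: 59.7
```

Run:
```python
from h import *
P=nl(-72,0,150)
p=pose()[0]
go(((*p[:2],200),None),((480,0,200),None),(P,None),(None,placeR(40,-1)),(nl(-72,0,75),None))
```

```text
at [ 498.2 -179.4    6.8] rot [-0.199  1.627 -0.893] F [-0.9  1.6  3. ] gap 59.7 t 9.0 q [-0.39  1.22  0.55  1.81  0.14  0.56 -0.67]
 turn [0. 0. 0.] rows 0.0 | shift [-148.4 -123.7    0.8] rows 4.7
 turn [0. 0. 0.] rows 0.0 | shift [-98.5 117.6 -94.8] rows 4.4
 turn [0. 0. 0.] rows 0.0 | shift [-159.3  268.3 -138.8] rows 8.3
 turn [-56.9   5.3  83.2] rows 14.2 | shift [0. 0. 0.] rows 0.0
 turn [0. 0. 0.] rows 0.0 | shift [ 48.2 -57.5   0. ] rows 1.8
```

```bash
cat >> h.py <<'E'
def grip(cen,sg=-1):
    """store, in the tool frame, the panel axes and foot as gripped (panel flat on the table, cen its middle, x,y)"""
    p,r,_=pose(); b=sg*r.as_matrix()[:,2]; b[2]=0; b/=np.linalg.norm(b); a=np.cross(b,UP)
    f=np.array([*cen,6.])-50*a-p; f-=b*(f@b)
    np.savez("grip.npz",M=r.inv().as_matrix()@np.stack([a,b,UP],1),f=r.inv().apply(f))
def place(x,zf,y=0):
    """tool pose that has the gripped panel upright, foot at nightlight x, height zf"""
    g=np.load("grip.npz"); Q=R.from_matrix(np.stack([UP,-unit(NLY),unit(NLY-90)],1)@g["M"].T)
    return nl(x,y,zf)-Q.apply(g["f"]),Q
def foot():
    g=np.load("grip.npz"); p,r,_=pose(); f=p+r.apply(g["f"])-NL
    print("foot in nightlight",np.round([f@unit(NLY-90),f@unit(NLY),f[2]],1),"lean deg",np.degrees(np.arccos((r.as_matrix()@g["M"])[2,0])).round(1))
E
python3 - <<'E'
from h import *
grip((496,-183)); print(np.load("grip.npz")["f"])
h=place(-72,110); p=pose()[0]
go(((*p[:2],180),None),((480,0,200),None),(h[0],None),h,place(-72,44))
E
```

```text
[ 3.52973174e+01 -4.11660065e+01 -3.03302284e-03]
at [ 498.2 -179.4    6.8] rot [-0.199  1.627 -0.893] F [-0.9  1.6  3. ] gap 59.7 t 9.0 q [-0.39  1.22  0.55  1.81  0.14  0.56 -0.67]
 turn [0. 0. 0.] rows 0.0 | shift [-133.1 -110.9    0.7] rows 4.2
 turn [0. 0. 0.] rows 0.0 | shift [-113.9  104.8  -94.7] rows 4.4
 turn [0. 0. 0.] rows 0.0 | shift [-169.9  258.8 -138.2] rows 8.3
 turn [-56.7   5.4  83.4] rows 14.2 | shift [0. 0. 0.] rows 0.0
 turn [0. 0. 0.] rows 0.0 | shift [ 42.3 -50.7   0. ] rows 1.6
```

Request:
arm_command --angular '[[0, 0, 0], [0, 0, 0], [0, 0, 0], [0, 0, 0], [0, 0, 0], [0, 0, 0]]' --offset '[[-10, -8.3, 0], [-27.7, -23.1, 0], [-27.7, -23.1, 0], [-27.7, -23.1, 0], [-27.7, -23.1, 0], [-27.7, -23.1, 0]]' --hand '[1, 1, 1, 1, 1, 1]'

```text
time_s: 9.52
position: [497.1, -179.2, 202.3]
eef_rot: [-0.198, 1.627, -0.892]
force: [0.1, 0.1, -0.7]
finger_gap: 59.8
```

Request:
arm_command --angular '[[0, 0, 0], [0, 0, 0], [0, 0, 0], [0, 0, 0], [0, 0, 0], [0, 0, 0], [0, 0, 0], [0, 0, 0], [0, 0, 0], [0, 0, 0], [0, 0, 0], [0, 0, 0]]' --offset '[[-20, 28.4, -17.5], [-20, 28.4, -17.5], [-20, 28.4, -17.5], [-20, 28.4, -17.5], [-20, 28.4, -17.5], [-20, 28.4, -17.5], [-20, 28.4, -17.5], [-20, 28.4, -17.5], [-20, 28.4, -17.5], [-20, 28.4, -17.5], [-20, 28.4, -17.5], [0, 0, 0]]' --hand '[1, 1, 1, 1, 1, 1, 1, 1, 1, 1, 1, 1]'

```text
time_s: 10.52
position: [489.4, 257.6, 165.9]
eef_rot: [-0.201, 1.63, -0.876]
force: [-0.6, 1.6, -1.8]
finger_gap: 59.3
```

Request:
arm_command --angular '[[-4.72, 0.45, 6.95], [-4.72, 0.45, 6.95], [-4.72, 0.45, 6.95], [-4.72, 0.45, 6.95], [-4.72, 0.45, 6.95], [-4.72, 0.45, 6.95], [-4.72, 0.45, 6.95], [-4.72, 0.45, 6.95], [-4.72, 0.45, 6.95], [-4.72, 0.45, 6.95], [-4.72, 0.45, 6.95], [0, 0, 0]]' --offset '[[0, 0, 0], [0, 0, 0], [0, 0, 0], [0, 0, 0], [0, 0, 0], [0, 0, 0], [0, 0, 0], [0, 0, 0], [0, 0, 0], [0, 0, 0], [0, 0, 0], [0, 0, 0]]' --hand '[1, 1, 1, 1, 1, 1, 1, 1, 1, 1, 1, 1]'

```text
time_s: 11.52
position: [493.5, 238.3, 166.1]
eef_rot: [0.246, 1.717, 0.593]
force: [0.5, -2.3, -1.4]
finger_gap: 59.7
```

Run:
```python
from h import *
foot()
go(place(-72,110),place(-72,44))
```

```text
foot in nightlight [ 34.5 -49.8 115. ] lean deg 20.5
at [493.5 238.3 166.1] rot [0.246 1.717 0.593] F [ 0.5 -2.3 -1.4] gap 59.7 t 11.5 q [-0.04  0.81 -0.32  1.81 -0.49  0.72  0.34]
 turn [-13.1   1.6  18.4] rows 3.2 | shift [70.6 56.5 39.7] rows 2.4
 turn [0. 0. 0.] rows 0.0 | shift [ 42.3 -50.7   0. ] rows 1.6
```

Request:
arm_command --angular '[[-3.28, 0.4, 4.6], [-3.28, 0.4, 4.6], [-3.28, 0.4, 4.6], [-3.28, 0.4, 4.6], [0, 0, 0], [0, 0, 0], [0, 0, 0], [0, 0, 0], [0, 0, 0], [0, 0, 0]]' --offset '[[0, 0, 0], [0, 0, 0], [0, 0, 0], [0, 0, 0], [0, 0, 0], [17.6, 14.1, 9.9], [17.6, 14.1, 9.9], [17.6, 14.1, 9.9], [17.6, 14.1, 9.9], [0, 0, 0]]' --hand '[1, 1, 1, 1, 1, 1, 1, 1, 1, 1]'

```text
time_s: 12.35
position: [482.2, 353.4, 169.2]
eef_rot: [0.338, 1.635, 1.045]
force: [-0.3, 1.2, -0.2]
finger_gap: 59.5
```

Request:
arm_command --angular '[[0, 0, 0], [0, 0, 0]]' --offset '[[0, 0, 0], [0, 0, 0]]' --hand '[1, 1]'

```text
time_s: 12.52
position: [485.5, 346.3, 166.7]
eef_rot: [0.341, 1.634, 1.035]
force: [1.0, -1.9, -0.7]
finger_gap: 59.5
```

Run:
```python
from h import *
foot()
go(place(-72,60),place(-72,42),place(-72,16))
p=optics.snapshot("top");q=optics.snapshot("side")
cv2.imwrite("pics/s3.png",np.hstack([cv2.resize(x,(400,400)) for x in (p["pixels"][130:290,60:220,::-1],q["pixels"][170:350,180:360,::-1])]))
```

```text
foot in nightlight [-8.220e+01 -1.000e-01  1.124e+02] lean deg 0.1
at [485.5 346.3 166.7] rot [0.341 1.634 1.035] F [ 1.  -1.9 -0.7] gap 59.5 t 12.5 q [ 0.04  0.99 -0.59  1.72 -0.59  0.73  0.62]
 turn [ 0.6 -0.6  0.1] rows 0.1 | shift [ 25.6 -46.9   0.2] rows 1.3
 turn [0. 0. 0.] rows 0.0 | shift [ 11.5 -13.8   0. ] rows 0.4
 turn [0. 0. 0.] rows 0.0 | shift [ 16.6 -20.    0. ] rows 0.6
```

View pics/s3.png

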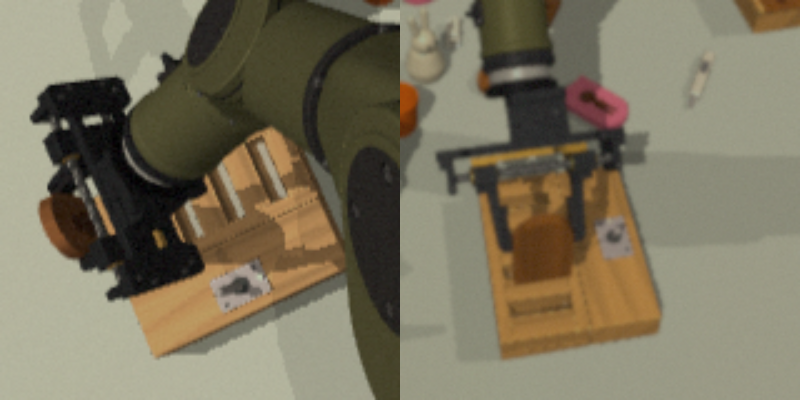

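The top view (left half) shows the gripper held over the leftmost groove. The side view (right half) shows the panel upright at px (545,245), just above groove0. Lowering in steps.

Request:
arm_command --angular '[[0.6, -0.6, 0], [0, 0, 0], [0, 0, 0], [0, 0, 0], [0, 0, 0], [0, 0, 0], [0, 0, 0], [0, 0, 0]]' --offset '[[0, 0, 0], [8.5, -15.6, 0], [8.5, -15.6, 0], [8.5, -15.6, 0], [0, 0, 0], [0, 0, 0], [0, 0, 0], [0, 0, 0]]' --hand '[1, 1, 1, 1, 1, 1, 1, 1]'

```text
time_s: 13.28
position: [490.9, 337.2, 115.8]
eef_rot: [0.357, 1.627, 1.027]
force: [-0.3, -0.1, 0.1]
finger_gap: 59.7
```

Run:
```python
from h import *
foot()
go(place(-72,44),place(-72,34),place(-72,16))
```

```text
foot in nightlight [-72.    0.9  61.6] lean deg 0.2
at [490.9 337.2 115.8] rot [0.357 1.627 1.027] F [-0.3 -0.1  0.1] gap 59.7 t 13.3 q [ 0.06  1.08 -0.59  1.72 -0.59  0.67  0.67]
 turn [ 0.   0.2 -0.1] rows 0.0 | shift [ 11.4 -13.4  -0.8] rows 0.4
 turn [0. 0. 0.] rows 0.0 | shift [ 6.4 -7.7  0. ] rows 0.2
 turn [0. 0. 0.] rows 0.0 | shift [ 11.5 -13.8   0. ] rows 0.4
```

Request:
arm_command --angular '[[0, 0, 0], [0, 0, 0], [0, 0, 0], [0, 0, 0], [0, 0, 0], [0, 0, 0]]' --offset '[[6, -7, -0.4], [6, -7, -0.4], [6.4, -7.7, 0], [0, 0, 0], [0, 0, 0], [0, 0, 0]]' --hand '[1, 1, 1, 1, 1, 1]'

```text
time_s: 13.78
position: [489.7, 336.8, 85.9]
eef_rot: [0.357, 1.629, 1.026]
force: [-0.3, -0.3, -0.2]
finger_gap: 59.5
```

Run:
```python
from h import *
foot()
go(place(-72,24),place(-72,15))
```

```text
foot in nightlight [-72.2  -0.5  31.7] lean deg 0.1
at [489.7 336.8  85.9] rot [0.357 1.629 1.026] F [-0.3 -0.3 -0.2] gap 59.5 t 13.8 q [ 0.06  1.13 -0.59  1.72 -0.58  0.64  0.7 ]
 turn [-0.   0.1 -0.1] rows 0.0 | shift [ 4.9 -5.9  0.5] rows 0.2
 turn [0. 0. 0.] rows 0.0 | shift [ 5.8 -6.9  0. ] rows 0.2
```

In the groove with no contact force. Lowering on.

Request:
arm_command --angular '[[0, 0, 0], [0, 0, 0], [0, 0, 0], [0, 0, 0], [0, 0, 0], [0, 0, 0]]' --offset '[[3.5, -4.2, 0], [3.5, -4.2, 0], [3.5, -4.2, 0], [0, 0, 0], [0, 0, 0], [0, 0, 0]]' --hand '[1, 1, 1, 1, 1, 1]'

```text
time_s: 14.28
position: [489.8, 336.7, 69.6]
eef_rot: [0.357, 1.629, 1.026]
force: [0.1, 0.3, -0.5]
finger_gap: 59.7
```

Run:
```python
from h import *
foot(); print(pose()[2]["force"])
```

```text
foot in nightlight [-72.1  -0.4  15.4] lean deg 0.1
[ 0.08179508  0.33214722 -0.52509139]
```

Request:
arm_command --angular '[[0, 0, 0], [0, 0, 0], [0, 0, 0], [0, 0, 0], [0, 0, 0], [0, 0, 0], [0, 0, 0], [0, 0, 0], [0, 0, 0], [0, 0, 0], [0, 0, 0], [0, 0, 0]]' --offset '[[0, 0, 0], [0, 0, 0], [0, 0, 0], [0, 0, 0], [0, 0, 0], [-10, 0, 0], [-30, 0, 0], [-30, 0, 0], [-30, 0, 0], [-20, 20, 0], [0, 0, 0], [0, 0, 0]]' --hand '[0.1, 0.1, 0.1, 0.1, 0.1, 0.1, 0.1, 0.1, 0.1, 0.1, 0.1, 0.1]'

```text
time_s: 15.28
position: [525.3, 264.4, 163.4]
eef_rot: [0.356, 1.625, 1.026]
force: [0.1, 0.0, -1.3]
finger_gap: 79.6
```

```bash
cat >> h.py <<'E'
def stand(p):
    """points of standing panels above the grooved part, in the nightlight frame"""
    w=cloud(p)-NL; x=w@unit(NLY-90); y=w@unit(NLY); z=w[...,2]
    for k,g in enumerate((-72,-24,24,72)):
        m=(abs(x-g)<22)&(abs(y)<38)&(z>50)&(z<130); 
        if m.sum()>5: print(" groove",k,"n",m.sum(),"z max",np.percentile(z[m],98).round(1),"x by height",[(a,x[m&(abs(z-a)<8)].mean().round(1)) for a in (60,80,105) if (m&(abs(z-a)<8)).any()],"y range",y[m].min().round(),y[m].max().round())
E
python3 - <<'E'
from h import *
for n in("top","side"):
    p=optics.snapshot(n); print(n); panels(p); stand(p)
go(((650,-165,200),None),((650,-165,200),pickR(87,40,-1)))
E
```

```text
top
A 0.69 n 811 hsv [176. 109. 182.] cen [ 735.6 -445.1] size [100.5  62.3] zmed 13.0 axis deg 62.5
A 0.65 n 67 hsv [ 13. 163. 128.] cen [ 667.3 -211.8] size [38.5 18.3] zmed 12.8 axis deg 36.6
B 0.84 n 388 hsv [176. 115. 136.] cen [505.7   4.5] size [41.9 85.5] zmed 12.9 axis deg 176.5
B 0.81 n 709 hsv [176. 108. 185.] cen [ 838.8 -195. ] size [98.2 62.2] zmed 13.0 axis deg 58.6
 groove 0 n 326 z max 116.0 x by height [(60, np.float64(-65.7)), (80, np.float64(-66.0)), (105, np.float64(-69.4))] y range -32.0 29.0
side
A 0.63 n 86 hsv [ 14. 172.  76.] cen [ 627.  -181.5] size [25.9 72.9] zmed 14.3 axis deg 96.1
B 0.86 n 336 hsv [176. 123. 158.] cen [ 838.6 -193.4] size [101.7  64.5] zmed 14.3 axis deg 57.1
B 0.7 n 188 hsv [176. 122. 115.] cen [485.9   2.8] size [60.4 48.2] zmed 13.6 axis deg 77.7
B 0.68 n 107 hsv [ 14. 183. 109.] cen [679.4 -35.2] size [29.5 73.7] zmed 14.1 axis deg 98.6
B 0.31 n 97 hsv [ 14. 164.  76.] cen [ 633.3 -181.3] size [70.7 29.7] zmed 14.2 axis deg 96.8
D 0.31 n 924 hsv [17. 30. 86.] cen [748.5 232.1] size [61.8 22.8] zmed 13.8 axis deg 41.0
 groove 0 n 436 z max 115.7 x by height [(60, np.float64(-77.3)), (80, np.float64(-77.2)), (105, np.float64(-74.2))] y range -30.0 29.0
at [523.6 265.1 161. ] rot [0.357 1.63  1.026] F [-0.   0.4  0. ] gap 79.1 t 15.7 q [ 0.15  1.01 -0.54  1.65 -0.53  0.87  0.65]
 turn [0. 0. 0.] rows 0.0 | shift [-365.5 -252.5  -71.9] rows 11.0
 turn [ 31.6  -2.9 -88.3] rows 13.2 | shift [0. 0. 0.] rows 0.0
```

Request:
arm_command --angular '[[0, 0, 0], [0, 0, 0], [0, 0, 0], [0, 0, 0], [0, 0, 0], [0, 0, 0], [0, 0, 0], [0, 0, 0]]' --offset '[[-29, -20, -6], [-29, -20, -6], [-29, -20, -6], [-29, -20, -6], [-29, -20, -6], [-29, -20, -6], [-29, -20, -6], [-29, -20, -6]]' --hand '[0, 0, 0, 0, 0, 0, 0, 0]'

```text
time_s: 16.35
position: [601.9, -10.7, 186.6]
eef_rot: [0.357, 1.629, 1.026]
force: [0.1, 0.5, -0.3]
finger_gap: 88.4
```

Request:
arm_command --angular '[[2.38, -0.22, -6.65], [2.38, -0.22, -6.65], [2.38, -0.22, -6.65], [2.38, -0.22, -6.65], [2.38, -0.22, -6.65], [2.38, -0.22, -6.65], [2.38, -0.22, -6.65], [2.38, -0.22, -6.65], [2.38, -0.22, -6.65], [2.38, -0.22, -6.65], [2.38, -0.22, -6.65], [0, 0, 0]]' --offset '[[0, 0, 0], [0, 0, 0], [0, 0, 0], [0, 0, 0], [0, 0, 0], [0, 0, 0], [0, 0, 0], [0, 0, 0], [0, 0, 0], [0, 0, 0], [0, 0, 0], [0, 0, 0]]' --hand '[0, 0, 0, 0, 0, 0, 0, 0, 0, 0, 0, 0]'

```text
time_s: 17.35
position: [601.1, 1.9, 183.4]
eef_rot: [-0.38, 1.594, -0.302]
force: [0.1, 1.9, -1.4]
finger_gap: 88.2
```

Run:
```python
from h import *
for n in("top","side"):
    p=optics.snapshot(n); print(n); panels(p)
go((None,pickR(87,40,-1)),((650,-165,200),None),((650,-165,70),None))
```

```text
top
A 0.75 n 775 hsv [176. 111. 163.] cen [ 735.9 -444.6] size [99.1 61.3] zmed 12.9 axis deg 59.6
A 0.71 n 759 hsv [ 13. 169.  74.] cen [ 650.7 -170.2] size [99.1 60.2] zmed 13.0 axis deg 87.0
B 0.91 n 685 hsv [176. 109. 164.] cen [ 837.5 -195.1] size [95.5 60.5] zmed 13.0 axis deg 56.5
B 0.62 n 810 hsv [176. 102. 164.] cen [509.5  -8.2] size [61.  99.3] zmed 12.9 axis deg 155.5
B 0.6 n 777 hsv [ 13. 167. 112.] cen [657.3 -35.6] size [98.2 60.7] zmed 13.0 axis deg 86.6
D 0.36 n 5207 hsv [ 16. 134. 152.] cen [484.9 248.8] size [173.9 210.3] zmed 15.6 axis deg 109.6
side
A 0.62 n 371 hsv [ 14. 176.  87.] cen [ 647.9 -174.2] size [ 65.6 112.1] zmed 13.9 axis deg 88.9
B 0.91 n 429 hsv [ 14. 184. 111.] cen [657.5 -33.8] size [103.7  61.2] zmed 14.0 axis deg 85.9
B 0.82 n 449 hsv [176. 124. 164.] cen [508.4  -7.5] size [62.8 98.7] zmed 13.7 axis deg 156.9
B 0.81 n 247 hsv [176. 124. 151.] cen [ 841.6 -184.7] size [82.8 59.2] zmed 14.2 axis deg 61.0
at [602.  -11.4 187.2] rot [-0.364  1.594 -0.317] F [0.6 0.7 0.5] gap 87.9 t 17.8 q [-0.47  0.82  0.36  1.65  0.2   0.85 -0.31]
 turn [  5.1  -0.5 -15.2] rows 2.3 | shift [0. 0. 0.] rows 0.0
 turn [0. 0. 0.] rows 0.0 | shift [  87.2 -123.9   56. ] rows 3.9
 turn [0. 0. 0.] rows 0.0 | shift [99.6 83.6  0. ] rows 3.2
```

Request:
arm_command --angular '[[1.7, -0.15, -5.07], [1.7, -0.15, -5.07], [1.7, -0.15, -5.07], [0, 0, 0], [0, 0, 0], [0, 0, 0], [0, 0, 0], [0, 0, 0], [0, 0, 0], [0, 0, 0]]' --offset '[[0, 0, 0], [0, 0, 0], [0, 0, 0], [17.4, -24.8, 11.2], [17.4, -24.8, 11.2], [17.4, -24.8, 11.2], [17.4, -24.8, 11.2], [17.4, -24.8, 11.2], [0, 0, 0], [0, 0, 0]]' --hand '[0, 0, 0, 0, 0, 0, 0, 0, 0, 0]'

```text
time_s: 18.58
position: [649.7, -166.9, 200.8]
eef_rot: [-0.508, 1.519, -0.591]
force: [-0.2, -0.1, 0.6]
finger_gap: 88.1
```

Request:
arm_command --angular '[[0, 0, 0], [0, 0, 0], [0, 0, 0], [0, 0, 0], [0, 0, 0], [0, 0, 0], [0, 0, 0], [0, 0, 0]]' --offset '[[24, 20, 0], [24, 20, 0], [24, 20, 0], [24, 20, 0], [0, 0, 0], [0, 0, 0], [0, 0, 0], [0, 0, 0]]' --hand '[0, 0, 0, 0, 0, 0, 0, 0]'

```text
time_s: 19.25
position: [651.7, -163.3, 77.5]
eef_rot: [-0.511, 1.515, -0.585]
force: [-0.1, 0.2, 0.4]
finger_gap: 88.1
```

Run:
```python
from h import *
go((None,pickR(87,40,-1)),((650.2,-166,25),None),((650.2,-166,7),None))
```

```text
at [ 651.7 -163.3   77.5] rot [-0.511  1.515 -0.585] F [-0.1  0.2  0.4] gap 88.1 t 19.2 q [-0.41  1.13  0.54  1.58  0.35  0.65 -0.47]
 turn [0.1 0.2 0.1] rows 0.0 | shift [0. 0. 0.] rows 0.0
 turn [0. 0. 0.] rows 0.0 | shift [42.  31.6 -1.4] rows 1.3
 turn [0. 0. 0.] rows 0.0 | shift [13.8 11.6  0. ] rows 0.4
```

Request:
arm_command --angular '[[0, 0, 0], [0, 0, 0], [0, 0, 0], [0, 0, 0], [0, 0, 0], [0, 0, 0], [0, 0, 0]]' --offset '[[21, 15.8, -0.7], [21, 15.8, -0.7], [7, 5.8, 0], [7, 5.8, 0], [0, 0, 0], [0, 0, 0], [0, 0, 0]]' --hand '[0, 0, 0, 0, 0, 0, 0]'

```text
time_s: 19.83
position: [649.5, -166.4, 6.3]
eef_rot: [-0.512, 1.517, -0.586]
force: [-0.7, 1.6, 5.1]
finger_gap: 88.1
```

Run:
```python
from h import *
go(((650.2,-166,7),pickR(87,40,-1)))
```

```text
at [ 649.5 -166.4    6.3] rot [-0.512  1.517 -0.586] F [-0.7  1.6  5.1] gap 88.1 t 19.8 q [-0.4   1.25  0.53  1.57  0.34  0.57 -0.52]
 turn [0.1 0.1 0.1] rows 0.0 | shift [-0.8 -0.1  0.7] rows 0.0
```

Request:
arm_command --angular '[[0, 0, 0], [0, 0, 0], [0, 0, 0], [0, 0, 0], [0, 0, 0], [0, 0, 0], [0, 0, 0], [0, 0, 0]]' --offset '[[-1, -0.8, 0], [0, 0, 0], [0, 0, 0], [0, 0, 0], [0, 0, 0], [0, 0, 0], [0, 0, 0], [0, 0, 0]]' --hand '[0, 1, 1, 1, 1, 1, 1, 1]'

```text
time_s: 20.5
position: [649.2, -166.5, 6.2]
eef_rot: [-0.513, 1.517, -0.585]
force: [0.4, 0.5, 6.0]
finger_gap: 59.4
```

Run:
```python
from h import *
grip((650,-170.2)); print(np.load("grip.npz")["f"])
p=pose()[0]
h=place(-24,115);m=(560,30,200)
go(((*p[:2],200),None),(m,None),(None,h[1]),h,place(-24,60))
```

```text
[ 3.47868151e+01 -4.09014575e+01  1.33572313e-04]
at [ 649.2 -166.5    6.2] rot [-0.513  1.517 -0.585] F [0.4 0.5 6. ] gap 59.4 t 20.5 q [-0.4   1.25  0.53  1.57  0.34  0.57 -0.52]
 turn [0. 0. 0.] rows 0.0 | shift [-1.482e+02 -1.249e+02 -1.000e-01] rows 4.7
 turn [0. 0. 0.] rows 0.0 | shift [-123.6  146.8  -98.6] rows 5.3
 turn [-31.7   2.7  87.9] rows 13.2 | shift [0. 0. 0.] rows 0.0
 turn [0. 0. 0.] rows 0.0 | shift [218.3 143.1  71.4] rows 6.6
 turn [0. 0. 0.] rows 0.0 | shift [ 35.4 -42.1   0. ] rows 1.3
```

Request:
arm_command --angular '[[0, 0, 0], [0, 0, 0], [0, 0, 0], [0, 0, 0], [0, 0, 0], [0, 0, 0], [0, 0, 0], [0, 0, 0], [0, 0, 0], [0, 0, 0], [0, 0, 0], [0, 0, 0]]' --offset '[[-10, -8.4, 0], [-27.6, -23.3, 0], [-27.6, -23.3, 0], [-27.6, -23.3, 0], [-27.6, -23.3, 0], [-27.6, -23.3, 0], [-20.6, 24.5, -16.4], [-20.6, 24.5, -16.4], [-20.6, 24.5, -16.4], [-20.6, 24.5, -16.4], [-20.6, 24.5, -16.4], [-20.6, 24.5, -16.4]]' --hand '[1, 1, 1, 1, 1, 1, 1, 1, 1, 1, 1, 1]'

```text
time_s: 21.5
position: [558.6, 32.3, 199.2]
eef_rot: [-0.512, 1.52, -0.583]
force: [0.5, 0.2, -0.9]
finger_gap: 59.7
```

Request:
arm_command --angular '[[-2.4, 0.2, 6.66], [-2.4, 0.2, 6.66], [-2.4, 0.2, 6.66], [-2.4, 0.2, 6.66], [-2.4, 0.2, 6.66], [-2.4, 0.2, 6.66], [-2.4, 0.2, 6.66], [-2.4, 0.2, 6.66], [-2.4, 0.2, 6.66], [-2.4, 0.2, 6.66], [-2.4, 0.2, 6.66], [0, 0, 0]]' --offset '[[0, 0, 0], [0, 0, 0], [0, 0, 0], [0, 0, 0], [0, 0, 0], [0, 0, 0], [0, 0, 0], [0, 0, 0], [0, 0, 0], [0, 0, 0], [0, 0, 0], [0, 0, 0]]' --hand '[1, 1, 1, 1, 1, 1, 1, 1, 1, 1, 1, 1]'

```text
time_s: 22.5
position: [559.9, 23.2, 195.7]
eef_rot: [0.206, 1.673, 0.749]
force: [-0.3, -1.8, -1.3]
finger_gap: 59.3
```

Request:
arm_command --angular '[[-2.4, 0.2, 6.66], [-2.4, 0.2, 6.66], [0, 0, 0], [0, 0, 0]]' --offset '[[0, 0, 0], [0, 0, 0], [0, 0, 0], [0, 0, 0]]' --hand '[1, 1, 1, 1]'

```text
time_s: 22.83
position: [559.5, 30.3, 198.0]
eef_rot: [0.333, 1.64, 0.996]
force: [0.8, 1.3, 0.3]
finger_gap: 59.6
```

Run:
```python
from h import *
foot()
go(place(-24,130),place(-24,60))
```

```text
foot in nightlight [236.  -72.2 144.3] lean deg 1.5
at [559.5  30.3 198. ] rot [0.333 1.64  0.996] F [0.8 1.3 0.3] gap 59.6 t 22.8 q [ 0.42  0.99 -0.42  1.44 -0.37  1.27  0.73]
 turn [-0.7 -0.   1.4] rows 0.2 | shift [207.  155.8  71.8] rows 6.6
 turn [0. 0. 0.] rows 0.0 | shift [ 45.1 -53.5   0. ] rows 1.7
```

Request:
arm_command --angular '[[-0.7, 0, 1.4], [0, 0, 0], [0, 0, 0], [0, 0, 0], [0, 0, 0], [0, 0, 0], [0, 0, 0], [0, 0, 0], [0, 0, 0], [0, 0, 0], [0, 0, 0], [0, 0, 0]]' --offset '[[0, 0, 0], [25.9, 19.5, 9], [25.9, 19.5, 9], [25.9, 19.5, 9], [25.9, 19.5, 9], [25.9, 19.5, 9], [25.9, 19.5, 9], [25.9, 19.5, 9], [25.9, 19.5, 9], [0, 0, 0], [0, 0, 0], [0, 0, 0]]' --hand '[1, 1, 1, 1, 1, 1, 1, 1, 1, 1, 1, 1]'

```text
time_s: 23.83
position: [510.9, 295.3, 186.7]
eef_rot: [0.341, 1.628, 1.029]
force: [0.1, 0.2, -0.5]
finger_gap: 59.5
```

Run:
```python
from h import *
foot()
go(place(-24,60),place(-24,30))
```

```text
foot in nightlight [-24.9   0.6 133. ] lean deg 0.3
at [510.9 295.3 186.7] rot [0.341 1.628 1.029] F [ 0.1  0.2 -0.5] gap 59.5 t 23.8 q [ 0.11  0.96 -0.55  1.67 -0.56  0.85  0.62]
 turn [0.3 0.  0.1] rows 0.0 | shift [ 46.4 -56.4  -0.4] rows 1.8
 turn [0. 0. 0.] rows 0.0 | shift [ 19.3 -22.9   0. ] rows 0.7
```

Request:
arm_command --angular '[[0.3, 0, 0], [0, 0, 0], [0, 0, 0], [0, 0, 0], [0, 0, 0], [0, 0, 0], [0, 0, 0], [0, 0, 0]]' --offset '[[15.5, -18.8, 0], [15.5, -18.8, 0], [15.5, -18.8, 0], [0, 0, 0], [0, 0, 0], [0, 0, 0], [0, 0, 0], [0, 0, 0]]' --hand '[1, 1, 1, 1, 1, 1, 1, 1]'

```text
time_s: 24.5
position: [512.3, 294.3, 114.3]
eef_rot: [0.348, 1.629, 1.025]
force: [0.1, -1.1, -1.0]
finger_gap: 59.1
```

Run:
```python
from h import *
foot()
go(place(-24,30),place(-24,15.5))
```

```text
foot in nightlight [-23.5   1.4  60.6] lean deg 0.1
at [512.3 294.3 114.3] rot [0.348 1.629 1.025] F [ 0.1 -1.1 -1. ] gap 59.1 t 24.5 q [ 0.11  1.08 -0.54  1.68 -0.55  0.76  0.69]
 turn [ 0.   0.2 -0.1] rows 0.0 | shift [ 20.2 -23.1  -1.3] rows 0.7
 turn [0. 0. 0.] rows 0.0 | shift [  9.3 -11.1   0. ] rows 0.4
```

Request:
arm_command --angular '[[0, 0, 0], [0, 0, 0], [0, 0, 0], [0, 0, 0], [0, 0, 0], [0, 0, 0]]' --offset '[[0, 0, -1.2], [6.7, -7.7, 0], [6.7, -7.7, 0], [6.7, -7.7, 0], [0, 0, 0], [0, 0, 0]]' --hand '[1, 1, 1, 1, 1, 1]'

```text
time_s: 25.0
position: [509.5, 293.9, 80.9]
eef_rot: [0.351, 1.634, 1.024]
force: [-0.2, 0.7, 0.7]
finger_gap: 59.6
```

Request:
arm_command --angular '[[0, 0, 0], [0, 0, 0], [0, 0, 0], [0, 0, 0], [0, 0, 0], [0, 0, 0]]' --offset '[[3.1, -3.7, 0], [3.1, -3.7, 0], [3.1, -3.7, 0], [0, 0, 0], [0, 0, 0], [0, 0, 0]]' --hand '[1, 1, 1, 1, 1, 1]'

```text
time_s: 25.5
position: [510.2, 294.1, 67.6]
eef_rot: [0.349, 1.632, 1.025]
force: [-0.3, -0.1, -0.5]
finger_gap: 59.4
```

Run:
```python
from h import *
foot();print(pose()[2]["force"])
```

```text
foot in nightlight [-24.2  -0.8  13.9] lean deg 0.1
[-0.34887157 -0.10769202 -0.52190327]
```

Request:
arm_command --angular '[[0, 0, 0], [0, 0, 0], [0, 0, 0], [0, 0, 0], [0, 0, 0], [0, 0, 0], [0, 0, 0], [0, 0, 0], [0, 0, 0], [0, 0, 0], [0, 0, 0], [0, 0, 0]]' --offset '[[0, 0, 0], [0, 0, 0], [0, 0, 0], [0, 0, 0], [0, 0, 0], [-10, 0, 0], [-30, 0, 0], [-30, 0, 0], [-30, 0, 0], [-30, 0, 0], [-30, 0, 0], [-30, 0, 0]]' --hand '[0.1, 0.1, 0.1, 0.1, 0.1, 0.1, 0.1, 0.1, 0.1, 0.1, 0.1, 0.1]'

```text
time_s: 26.5
position: [574.0, 161.3, 191.3]
eef_rot: [0.349, 1.632, 1.024]
force: [0.2, 0.2, 0.8]
finger_gap: 79.6
```

Run:
```python
from h import *
for n in("top","side"):
    p=optics.snapshot(n); print(n); stand(p);panels(p)
go(((580,80,230),None),(None,pickR(85.5,40,-1)))
```

```text
top
 groove 0 n 326 z max 116.5 x by height [(60, np.float64(-65.8)), (80, np.float64(-66.1)), (105, np.float64(-69.5))] y range -31.0 28.0
 groove 1 n 289 z max 115.8 x by height [(60, np.float64(-17.9)), (80, np.float64(-18.0)), (105, np.float64(-21.7))] y range -31.0 29.0
A 0.64 n 756 hsv [176. 115. 166.] cen [ 736.2 -444.7] size [99.4 62.1] zmed 12.9 axis deg 61.4
B 0.91 n 806 hsv [176. 101. 190.] cen [509.1  -8.8] size [59.9 99. ] zmed 13.0 axis deg 155.0
B 0.78 n 792 hsv [ 13. 164. 101.] cen [657.7 -35.8] size [98.  60.9] zmed 12.9 axis deg 84.3
B 0.62 n 369 hsv [176. 108. 190.] cen [ 848.8 -205.2] size [93.7 41.1] zmed 13.0 axis deg 48.0
side
 groove 0 n 434 z max 115.5 x by height [(60, np.float64(-77.3)), (80, np.float64(-77.4)), (105, np.float64(-74.4))] y range -30.0 29.0
 groove 1 n 403 z max 116.0 x by height [(60, np.float64(-29.0)), (80, np.float64(-29.1)), (105, np.float64(-26.5))] y range -31.0 29.0
A 0.46 n 151 hsv [177. 123. 112.] cen [ 729.6 -450.1] size [76.9 60.5] zmed 14.3 axis deg 87.9
B 0.92 n 404 hsv [176. 124. 158.] cen [508.8  -7. ] size [62.5 92.4] zmed 13.9 axis deg 153.2
B 0.8 n 328 hsv [176. 123. 157.] cen [ 844.8 -198. ] size [99.4 77.4] zmed 14.4 axis deg 58.1
B 0.71 n 347 hsv [ 14. 185.  91.] cen [656.3 -33.4] size [96.8 57.3] zmed 14.2 axis deg 89.0
at [572.2 164.4 189.2] rot [0.35  1.634 1.027] F [-0.3  0.   0.7] gap 79.6 t 26.9 q [ 0.25  1.01 -0.47  1.47 -0.46  1.13  0.65]
 turn [0. 0. 0.] rows 0.0 | shift [-86.9 -19.6 -30. ] rows 2.3
 turn [ 33.6  -3.1 -87.7] rows 13.2 | shift [0. 0. 0.] rows 0.0
```

Request:
arm_command --angular '[[0, 0, 0], [0, 0, 0], [0, 0, 0], [2.4, -0.22, -6.26], [2.4, -0.22, -6.26], [2.4, -0.22, -6.26], [2.4, -0.22, -6.26], [2.4, -0.22, -6.26], [2.4, -0.22, -6.26], [2.4, -0.22, -6.26]]' --offset '[[-29, -6.5, -10], [-29, -6.5, -10], [-29, -6.5, -10], [0, 0, 0], [0, 0, 0], [0, 0, 0], [0, 0, 0], [0, 0, 0], [0, 0, 0], [0, 0, 0]]' --hand '[0, 0, 0, 0, 0, 0, 0, 0, 0, 0]'

```text
time_s: 27.73
position: [580.6, 79.5, 231.2]
eef_rot: [-0.084, 1.682, 0.201]
force: [0.8, 0.5, -1.1]
finger_gap: 88.2
```

Request:
arm_command --angular '[[2.4, -0.22, -6.26], [2.4, -0.22, -6.26], [2.4, -0.22, -6.26], [2.4, -0.22, -6.26], [2.4, -0.22, -6.26], [2.4, -0.22, -6.26], [2.4, -0.22, -6.26], [0, 0, 0], [0, 0, 0], [0, 0, 0]]' --offset '[[0, 0, 0], [0, 0, 0], [0, 0, 0], [0, 0, 0], [0, 0, 0], [0, 0, 0], [0, 0, 0], [0, 0, 0], [0, 0, 0], [0, 0, 0]]' --hand '[0, 0, 0, 0, 0, 0, 0, 0, 0, 0]'

```text
time_s: 28.57
position: [580.9, 77.6, 231.1]
eef_rot: [-0.485, 1.528, -0.608]
force: [0.7, -0.4, 0.9]
finger_gap: 88.1
```

Run:
```python
from h import *
for n in("top","side"):
    p=optics.snapshot(n); print(n); panels(p)
go((None,pickR(85,40,-1)),((649.6,-31,190),None),((649.6,-31,60),None))
```

```text
top
A 0.93 n 821 hsv [176. 112. 145.] cen [ 736.1 -445.1] size [99.8 62.1] zmed 12.9 axis deg 62.0
B 0.96 n 752 hsv [ 13. 169.  99.] cen [658.  -35.5] size [98.3 61.1] zmed 13.0 axis deg 84.3
B 0.73 n 758 hsv [176. 110. 146.] cen [ 838.4 -195.1] size [97.7 61.3] zmed 13.1 axis deg 55.8
B 0.63 n 736 hsv [176. 103. 148.] cen [510.2  -9.3] size [57.6 96.7] zmed 13.0 axis deg 154.9
side
B 0.87 n 429 hsv [176. 124. 172.] cen [510.4  -5.1] size [59.4 99.9] zmed 13.8 axis deg 155.2
B 0.72 n 4554 hsv [ 17. 155. 150.] cen [481.  255.6] size [188.  218.9] zmed 15.1 axis deg 140.7
B 0.58 n 419 hsv [ 14. 185. 116.] cen [657.8 -34.6] size [101.8  61.1] zmed 13.9 axis deg 85.3
D 0.62 n 1007 hsv [ 16. 157.  82.] cen [ 315.7 -279.8] size [ 77.  156.2] zmed 13.7 axis deg 149.1
D 0.17 n 385 hsv [ 14. 187. 116.] cen [656.6 -34.5] size [101.8  58.7] zmed 13.9 axis deg 84.5
at [581.3  78.1 231.2] rot [-0.484  1.527 -0.609] F [-0.2  0.6  0.4] gap 88.4 t 29.0 q [-0.74  0.88  0.44  1.54  0.3   1.13 -0.65]
 turn [ 0.2  0.3 -0.1] rows 0.0 | shift [0. 0. 0.] rows 0.0
 turn [0. 0. 0.] rows 0.0 | shift [ 97.6 -52.2  77.6] rows 3.3
 turn [0. 0. 0.] rows 0.0 | shift [99.6 83.6 -0. ] rows 3.2
```

Request:
arm_command --angular '[[0, 0, 0], [0, 0, 0], [0, 0, 0], [0, 0, 0], [0, 0, 0], [0, 0, 0], [0, 0, 0], [0, 0, 0]]' --offset '[[19.5, -10.4, 15.3], [19.5, -10.4, 15.3], [19.5, -10.4, 15.3], [19.5, -10.4, 15.3], [19.5, -10.4, 15.3], [0, 0, 0], [0, 0, 0], [0, 0, 0]]' --hand '[0, 0, 0, 0, 0, 0, 0, 0]'

```text
time_s: 29.63
position: [649.0, -28.8, 189.3]
eef_rot: [-0.485, 1.527, -0.607]
force: [0.8, 1.0, 0.1]
finger_gap: 88.1
```

Request:
arm_command --angular '[[0, 0, 0], [0, 0, 0], [0, 0, 0], [0, 0, 0], [0, 0, 0], [0, 0, 0], [0, 0, 0]]' --offset '[[21, 17.7, 0], [21, 17.7, 0], [21, 17.7, 0], [21, 17.7, 0], [0, 0, 0], [0, 0, 0], [0, 0, 0]]' --hand '[0, 0, 0, 0, 0, 0, 0]'

```text
time_s: 30.22
position: [650.3, -28.5, 81.5]
eef_rot: [-0.486, 1.524, -0.608]
force: [0.5, -0.3, 0.8]
finger_gap: 88.5
```

Run:
```python
from h import *
go((None,pickR(85,40,-1)),((649.6,-31,30),None),((649.6,-31,7.5),None))
p=optics.snapshot("top");q=optics.snapshot("side")
cv2.imwrite("pics/s4.png",np.hstack([cv2.resize(x,(400,400)) for x in (p["pixels"][80:220,200:340,::-1],q["pixels"][140:260,160:280,::-1])]))
```

```text
at [650.3 -28.5  81.5] rot [-0.486  1.524 -0.608] F [ 0.5 -0.3  0.8] gap 88.5 t 30.2 q [-0.54  1.12  0.43  1.49  0.34  0.87 -0.63]
 turn [ 0.2  0.4 -0.1] rows 0.1 | shift [0. 0. 0.] rows 0.0
 turn [0. 0. 0.] rows 0.0 | shift [41.1 31.1 -0.5] rows 1.3
 turn [0. 0. 0.] rows 0.0 | shift [17.2 14.5 -0. ] rows 0.5
```

View pics/s4.png

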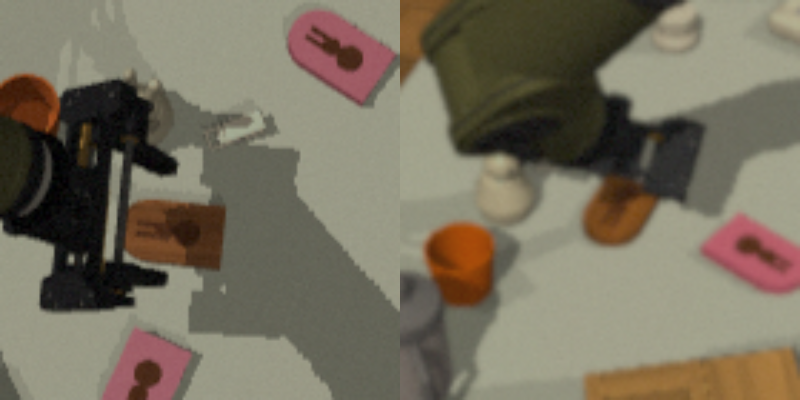

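The top crop (left half) shows the jaws over panel B at px (175,230). The bar's end passes just short of the rabbit, with about 7 mm clearance by calculation, and the side crop agrees. Continuing slowly.

Request:
arm_command --angular '[[0, 0, 0], [0, 0, 0], [0, 0, 0], [0, 0, 0], [0, 0, 0], [0, 0, 0], [0, 0, 0]]' --offset '[[14, 10.4, -0.2], [14, 10.4, -0.2], [14, 10.4, 0], [8, 7, 0], [0, 0, 0], [0, 0, 0], [0, 0, 0]]' --hand '[0, 0, 0, 0, 0, 0, 0]'

```text
time_s: 30.9
position: [649.8, -32.1, 18.4]
eef_rot: [-0.486, 1.525, -0.609]
force: [0.2, -0.2, 0.2]
finger_gap: 88.3
```

Run:
```python
from h import *
go((None,pickR(85,40,-1)),((649.6,-31,7.5),None))
```

```text
at [649.8 -32.1  18.4] rot [-0.486  1.525 -0.609] F [ 0.2 -0.2  0.2] gap 88.3 t 30.9 q [-0.53  1.22  0.43  1.48  0.33  0.8  -0.67]
 turn [ 0.2  0.4 -0. ] rows 0.1 | shift [0. 0. 0.] rows 0.0
 turn [0. 0. 0.] rows 0.0 | shift [ 7.6  7.8 -0.3] rows 0.3
```

Request:
arm_command --angular '[[0, 0, 0], [0, 0, 0], [0, 0, 0], [0, 0, 0], [0, 0, 0], [0, 0, 0], [0, 0, 0], [0, 0, 0], [0, 0, 0], [0, 0, 0], [0, 0, 0], [0, 0, 0]]' --offset '[[3.6, 3.7, 0], [3.6, 3.7, 0], [0, 0, 0], [0, 0, 0], [0, 0, 0], [0, 0, 0], [0, 0, 0], [0, 0, 0], [0, 0, 0], [0, 0, 0], [0, 0, 0], [0, 0, 0]]' --hand '[0, 0, 0, 0, 1, 1, 1, 1, 1, 1, 1, 1]'

```text
time_s: 31.9
position: [648.9, -31.1, 6.7]
eef_rot: [-0.486, 1.527, -0.609]
force: [0.8, -1.0, 1.3]
finger_gap: 59.7
```

Run:
```python
from h import *
grip((657.6,-35)); print(np.load("grip.npz")["f"])
p=pose()[0]
h=place(24,130);m=(600,60,200)
go(((*p[:2],200),None),(m,None),(None,h[1]),h,place(24,60))
```

```text
[ 3.47070455e+01 -4.03353316e+01 -9.68021876e-04]
at [648.9 -31.1   6.7] rot [-0.486  1.527 -0.609] F [ 0.8 -1.   1.3] gap 59.7 t 31.9 q [-0.53  1.24  0.42  1.47  0.33  0.79 -0.68]
 turn [0. 0. 0.] rows 0.0 | shift [-148.2 -124.2    0.3] rows 4.7
 turn [0. 0. 0.] rows 0.0 | shift [-55.8  66.5 -56.1] rows 2.5
 turn [-33.6   3.   87.7] rows 13.2 | shift [0. 0. 0.] rows 0.0
 turn [0. 0. 0.] rows 0.0 | shift [165.  116.4  21.9] rows 5.0
 turn [0. 0. 0.] rows 0.0 | shift [ 45.  -53.6   0. ] rows 1.7
```

Request:
arm_command --angular '[[0, 0, 0], [0, 0, 0], [0, 0, 0], [0, 0, 0], [0, 0, 0], [0, 0, 0], [0, 0, 0], [0, 0, 0], [0, 0, 0], [0, 0, 0]]' --offset '[[-10, -8.4, 0], [-27.6, -23.2, 0], [-27.6, -23.2, 0], [-27.6, -23.2, 0], [-27.6, -23.2, 0], [-27.6, -23.2, 0], [0, 0, 0], [-18.6, 22.2, -18.7], [-18.6, 22.2, -18.7], [-18.6, 22.2, -18.7]]' --hand '[1, 1, 1, 1, 1, 1, 1, 1, 1, 1]'

```text
time_s: 32.73
position: [598.8, 60.6, 200.4]
eef_rot: [-0.484, 1.527, -0.609]
force: [-0.3, 0.7, -0.3]
finger_gap: 59.2
```

Request:
arm_command --angular '[[-2.4, 0.21, 6.26], [-2.4, 0.21, 6.26], [-2.4, 0.21, 6.26], [-2.4, 0.21, 6.26], [-2.4, 0.21, 6.26], [-2.4, 0.21, 6.26], [-2.4, 0.21, 6.26], [-2.4, 0.21, 6.26], [-2.4, 0.21, 6.26], [-2.4, 0.21, 6.26], [-2.4, 0.21, 6.26], [-2.4, 0.21, 6.26]]' --offset '[[0, 0, 0], [0, 0, 0], [0, 0, 0], [0, 0, 0], [0, 0, 0], [0, 0, 0], [0, 0, 0], [0, 0, 0], [0, 0, 0], [0, 0, 0], [0, 0, 0], [0, 0, 0]]' --hand '[1, 1, 1, 1, 1, 1, 1, 1, 1, 1, 1, 1]'

```text
time_s: 33.73
position: [600.1, 58.3, 201.0]
eef_rot: [0.226, 1.663, 0.795]
force: [-0.7, 1.0, -0.2]
finger_gap: 59.8
```

Request:
arm_command --angular '[[-2.4, 0.21, 6.26], [-2.4, 0.21, 6.26], [0, 0, 0], [0, 0, 0], [0, 0, 0]]' --offset '[[0, 0, 0], [0, 0, 0], [0, 0, 0], [0, 0, 0], [0, 0, 0]]' --hand '[1, 1, 1, 1, 1]'

```text
time_s: 34.15
position: [599.6, 61.1, 200.8]
eef_rot: [0.346, 1.63, 1.024]
force: [0.7, 1.2, -0.1]
finger_gap: 59.3
```

Run:
```python
from h import *
foot()
go(place(24,130),place(24,60))
```

```text
foot in nightlight [224.2 -22.  147.6] lean deg 0.2
at [599.6  61.1 200.8] rot [0.346 1.63  1.024] F [ 0.7  1.2 -0.1] gap 59.3 t 34.1 q [ 0.38  1.04 -0.49  1.31 -0.34  1.31  0.64]
 turn [0.1 0.  0.2] rows 0.0 | shift [164.7 115.   21.8] rows 4.9
 turn [0. 0. 0.] rows 0.0 | shift [ 45.  -53.6   0. ] rows 1.7
```

Request:
arm_command --angular '[[0, 0, 0], [0, 0, 0], [0, 0, 0], [0, 0, 0], [0, 0, 0], [0, 0, 0], [0, 0, 0], [0, 0, 0], [0, 0, 0], [0, 0, 0], [0, 0, 0]]' --offset '[[23.5, 16.4, 3.1], [23.5, 16.4, 3.1], [23.5, 16.4, 3.1], [23.5, 16.4, 3.1], [23.5, 16.4, 3.1], [23.5, 16.4, 3.1], [23.5, 16.4, 3.1], [0, 0, 0], [0, 0, 0], [0, 0, 0], [0, 0, 0]]' --hand '[1, 1, 1, 1, 1, 1, 1, 1, 1, 1, 1]'

```text
time_s: 35.07
position: [533.2, 248.4, 182.4]
eef_rot: [0.346, 1.628, 1.022]
force: [-0.5, 0.6, -1.5]
finger_gap: 59.8
```

Request:
arm_command --angular '[[0, 0, 0], [0, 0, 0], [0, 0, 0], [0, 0, 0], [0, 0, 0], [0, 0, 0], [0, 0, 0]]' --offset '[[15, -17.9, 0], [15, -17.9, 0], [15, -17.9, 0], [0, 0, 0], [0, 0, 0], [0, 0, 0], [0, 0, 0]]' --hand '[1, 1, 1, 1, 1, 1, 1]'

```text
time_s: 35.65
position: [533.4, 249.3, 113.5]
eef_rot: [0.348, 1.627, 1.025]
force: [0.6, -0.1, -0.1]
finger_gap: 59.4
```

Run:
```python
from h import *
foot()
go(place(24,30),place(24,14.5))
```

```text
foot in nightlight [25.9  0.8 60.3] lean deg 0.2
at [533.4 249.3 113.5] rot [0.348 1.627 1.025] F [ 0.6 -0.1 -0.1] gap 59.4 t 35.6 q [ 0.19  1.1  -0.56  1.62 -0.45  0.83  0.65]
 turn [0.1 0.2 0.1] rows 0.0 | shift [ 20.9 -22.1  -0.6] rows 0.7
 turn [0. 0. 0.] rows 0.0 | shift [ 10.  -11.9   0. ] rows 0.4
```

Request:
arm_command --angular '[[0, 0, 0], [0, 0, 0], [0, 0, 0], [0, 0, 0], [0, 0, 0], [0, 0, 0], [0, 0, 0]]' --offset '[[1.5, 1.3, -0.5], [6.5, -7.8, 0], [6.5, -7.8, 0], [6.5, -7.8, 0], [0, 0, 0], [0, 0, 0], [0, 0, 0]]' --hand '[1, 1, 1, 1, 1, 1, 1]'

```text
time_s: 36.23
position: [531.1, 250.8, 81.2]
eef_rot: [0.349, 1.63, 1.025]
force: [0.8, -0.2, -0.4]
finger_gap: 59.8
```

Request:
arm_command --angular '[[0, 0, 0], [0, 0, 0], [0, 0, 0], [0, 0, 0], [0, 0, 0], [0, 0, 0]]' --offset '[[3.2, -3.9, 0], [3.2, -3.9, 0], [3.2, -3.9, 0], [0, 0, 0], [0, 0, 0], [0, 0, 0]]' --hand '[1, 1, 1, 1, 1, 1]'

```text
time_s: 36.73
position: [531.6, 251.4, 67.2]
eef_rot: [0.35, 1.629, 1.026]
force: [0.6, 1.7, 4.2]
finger_gap: 59.3
```

Run:
```python
from h import *
foot();print(pose()[2]["force"])
```

```text
foot in nightlight [23.1 -0.  14. ] lean deg 0.1
[0.57135692 1.7178179  4.2467123 ]
```

Request:
arm_command --angular '[[0, 0, 0], [0, 0, 0], [0, 0, 0], [0, 0, 0], [0, 0, 0], [0, 0, 0], [0, 0, 0], [0, 0, 0], [0, 0, 0], [0, 0, 0], [0, 0, 0], [0, 0, 0]]' --offset '[[0, 0, 0], [0, 0, 0], [0, 0, 0], [0, 0, 0], [0, 0, 0], [-10, 0, 0], [-30, 0, 0], [-30, 0, 0], [-30, 0, 0], [-30, 0, 0], [-30, 0, 0], [-30, 0, 0]]' --hand '[0.1, 0.1, 0.1, 0.1, 0.1, 0.1, 0.1, 0.1, 0.1, 0.1, 0.1, 0.1]'

```text
time_s: 37.73
position: [594.9, 117.6, 190.0]
eef_rot: [0.348, 1.63, 1.024]
force: [0.8, -0.6, 0.7]
finger_gap: 79.1
```

Run:
```python
from h import *
for n in("top","side"):
    p=optics.snapshot(n); print(n); stand(p)
    cv2.imwrite(f"pics/{n}5.png",cv2.resize(p["pixels"][:,:,::-1],(800,600)))
for s in (1,-1):
  Q=tool(-UP,s*unit(NLY-90))
  go((None,Q),(nl(-50,-100,190),None),(nl(-50,-100,58),None))
```

```text
top
 groove 0 n 320 z max 116.2 x by height [(60, np.float64(-65.4)), (80, np.float64(-66.2)), (105, np.float64(-69.4))] y range -31.0 29.0
 groove 1 n 296 z max 115.2 x by height [(60, np.float64(-17.9)), (80, np.float64(-18.0)), (105, np.float64(-21.7))] y range -31.0 29.0
 groove 2 n 263 z max 116.2 x by height [(60, np.float64(28.9)), (80, np.float64(28.7)), (105, np.float64(25.0))] y range -31.0 29.0
side
 groove 0 n 436 z max 116.1 x by height [(60, np.float64(-77.2)), (80, np.float64(-77.4)), (105, np.float64(-74.5))] y range -30.0 29.0
 groove 1 n 404 z max 115.9 x by height [(60, np.float64(-29.0)), (80, np.float64(-29.0)), (105, np.float64(-26.4))] y range -31.0 29.0
 groove 2 n 351 z max 116.7 x by height [(60, np.float64(17.7)), (80, np.float64(18.0)), (105, np.float64(20.4))] y range -30.0 29.0
at [598.8 114.5 190.9] rot [0.347 1.622 1.016] F [-0.1 -0.6 -0.5] gap 79.1 t 37.8 q [ 0.32  1.04 -0.5   1.37 -0.38  1.21  0.62]
 turn [ 83.5 -38.2 -39.1] rows 14.1 | shift [0. 0. 0.] rows 0.0
 turn [0. 0. 0.] rows 0.0 | shift [   0.9 -100.5 -226.3] rows 6.0
 turn [0. 0. 0.] rows 0.0 | shift [132.   0.   0.] rows 3.2
at [598.8 114.5 190.9] rot [0.347 1.622 1.016] F [-0.1 -0.6 -0.5] gap 79.1 t 37.8 q [ 0.32  1.04 -0.5   1.37 -0.38  1.21  0.62]
 turn [-84.1  39.2 -38.3] rows 14.1 | shift [0. 0. 0.] rows 0.0
 turn [0. 0. 0.] rows 0.0 | shift [  0.9 100.5 226.3] rows 6.0
 turn [0. 0. 0.] rows 0.0 | shift [132.   0.  -0.] rows 3.2
```

View pics/side5.png

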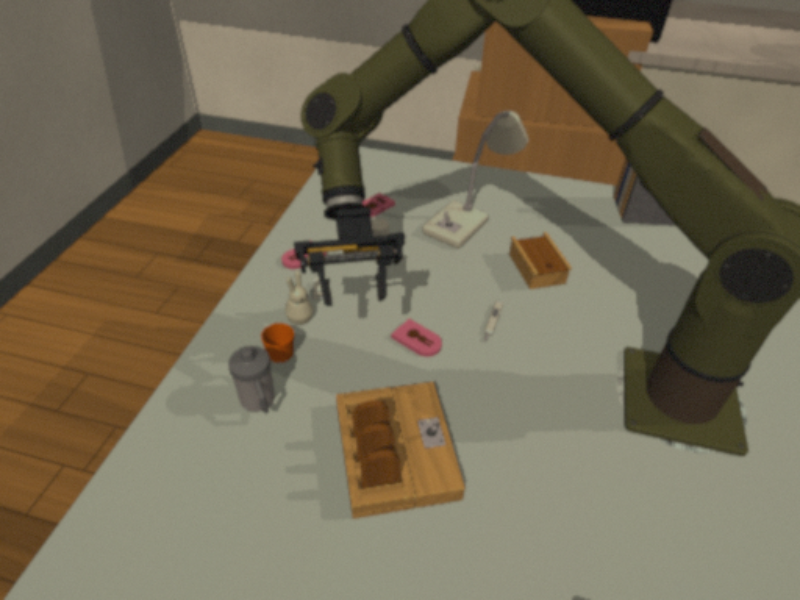

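The side view shows all three panels upright in grooves 0–2 at px (375,420) to (380,470), with nothing else moved. Next is the night toggle, with fingers closed.

Request:
arm_command --angular '[[5.57, -2.55, -2.61], [5.57, -2.55, -2.61], [5.57, -2.55, -2.61], [5.57, -2.55, -2.61], [5.57, -2.55, -2.61], [5.57, -2.55, -2.61], [5.57, -2.55, -2.61], [5.57, -2.55, -2.61], [5.57, -2.55, -2.61], [5.57, -2.55, -2.61], [5.57, -2.55, -2.61], [5.57, -2.55, -2.61]]' --offset '[[0, 0, 0], [0, 0, 0], [0, 0, 0], [0, 0, 0], [0, 0, 0], [0, 0, 0], [0, 0, 0], [0, 0, 0], [0, 0, 0], [0, 0, 0], [0, 0, 0], [0, 0, 0]]' --hand '[1, 1, 1, 1, 1, 1, 1, 1, 1, 1, 1, 1]'

```text
time_s: 38.83
position: [593.2, 119.8, 188.7]
eef_rot: [0.795, 1.519, -0.499]
force: [0.1, 0.9, -0.4]
finger_gap: 1.8
```

Request:
arm_command --angular '[[5.57, -2.55, -2.61], [5.57, -2.55, -2.61], [5.57, -2.55, -2.61], [0, 0, 0], [0, 0, 0], [0, 0, 0]]' --offset '[[0, 0, 0], [0, 0, 0], [0, 0, 0], [0, 0, 0], [0, 0, 0], [0, 0, 0]]' --hand '[1, 1, 1, 1, 1, 1]'

```text
time_s: 39.33
position: [593.8, 118.7, 188.1]
eef_rot: [0.864, 1.402, -0.866]
force: [-0.3, 0.3, 1.5]
finger_gap: 0.1
```

Run:
```python
from h import *
Q=tool(-UP,unit(NLY-90))
go((None,Q),(nl(-50,-100,190),None),(nl(-50,-100,58),None))
for n in("top","side"):
    p=optics.snapshot(n); w=cloud(p)-NL; x=w@unit(NLY-90);y=w@unit(NLY);z=w[...,2]
    m=(abs(x)<30)&(abs(y+100)<20)&(z>62)&(z<85);print(n,m.sum(),x[m].mean(),y[m].mean(),z[m].mean())
    for l in("night_switch_tip","lamp_switch_tip","lamp_switch_pivot"): print(l,[(np.round(r["point"]),round(r["conf"],2)) for r in place_of(p,l)][:2])
```

```text
at [593.8 118.7 188.1] rot [ 0.864  1.402 -0.866] F [-0.3  0.3  1.5] gap 0.1 t 39.3 q [-0.51  0.77  0.43  1.69 -0.43  0.79 -0.98]
 turn [ 0.5 -0.4  0.3] rows 0.1 | shift [0. 0. 0.] rows 0.0
 turn [0. 0. 0.] rows 0.0 | shift [  -1.9  -97.8 -220.4] rows 5.9
 turn [0. 0. 0.] rows 0.0 | shift [132.   0.   0.] rows 3.2
top 27 -8.633792187598235 -100.32538485382663 70.81468845778909
night_switch_tip [(array([428., 243.,  73.]), 0.62)]
lamp_switch_tip [(array([ 532., -391.,   63.]), 0.36)]
lamp_switch_pivot [(array([ 526., -384.,   33.]), 0.87)]
side 16 -13.925776829468733 -98.47929830150942 74.0404106846581
night_switch_tip []
lamp_switch_tip [(array([ 539., -391.,   60.]), 0.47)]
lamp_switch_pivot [(array([ 525., -381.,   32.]), 0.64)]
```

Request:
arm_command --angular '[[0, 0, 0], [0, 0, 0], [0, 0, 0], [0, 0, 0], [0, 0, 0], [0, 0, 0], [0, 0, 0], [0, 0, 0], [0, 0, 0], [0, 0, 0], [0, 0, 0]]' --offset '[[0, -12.2, -27.5], [0, -12.2, -27.5], [0, -12.2, -27.5], [0, -12.2, -27.5], [0, -12.2, -27.5], [0, -12.2, -27.5], [0, -12.2, -27.5], [0, -12.2, -27.5], [0, 0, 0], [0, 0, 0], [0, 0, 0]]' --hand '[1, 1, 1, 1, 1, 1, 1, 1, 1, 1, 1]'

```text
time_s: 40.65
position: [410.4, 273.1, 190.7]
eef_rot: [0.866, 1.399, -0.867]
force: [-0.2, 0.1, 0.4]
finger_gap: 0.6
```

Run:
```python
from h import *
Q=tool(-UP,unit(NLY-90))
go((nl(-50,-100,85),Q),(nl(-50,-100,58),None))
```

```text
at [410.4 273.1 190.7] rot [ 0.866  1.399 -0.867] F [-0.2  0.1  0.4] gap 0.6 t 40.6 q [-0.95  0.64  0.45  2.02 -0.51  0.59 -1.26]
 turn [ 0.4 -0.3  0.2] rows 0.1 | shift [105.7  -0.3  -1.3] rows 2.6
 turn [0. 0. 0.] rows 0.0 | shift [27.  0.  0.] rows 0.7
```

Request:
arm_command --angular '[[0, 0, 0], [0, 0, 0], [0, 0, 0], [0, 0, 0], [0, 0, 0], [0, 0, 0], [0, 0, 0], [0, 0, 0]]' --offset '[[33, 0, 0], [33, 0, 0], [33, 0, 0], [33, 0, 0], [0, 0, 0], [0, 0, 0], [0, 0, 0], [0, 0, 0]]' --hand '[1, 1, 1, 1, 1, 1, 1, 1]'

```text
time_s: 41.32
position: [410.2, 274.0, 60.3]
eef_rot: [0.868, 1.398, -0.865]
force: [0.3, 0.2, 0.0]
finger_gap: 0.6
```

Run:
```python
from h import *
Q=tool(-UP,unit(NLY-90))
go((nl(-36,-100,58),None),(nl(-12,-100,58),None))
p=optics.snapshot("top");q=optics.snapshot("side")
cv2.imwrite("pics/s6.png",np.hstack([cv2.resize(x,(400,400)) for x in (p["pixels"][160:280,80:200,::-1],q["pixels"][220:340,210:330,::-1])]))
```

```text
at [410.2 274.   60.3] rot [ 0.868  1.398 -0.865] F [0.3 0.2 0. ] gap 0.6 t 41.3 q [-0.8   0.86  0.2   2.1  -0.67  0.25 -1.12]
 turn [0. 0. 0.] rows 0.0 | shift [ 2.2 -0.6 13.6] rows 0.3
 turn [0. 0. 0.] rows 0.0 | shift [-0.1 -0.1 24. ] rows 0.6
```

View pics/s6.png

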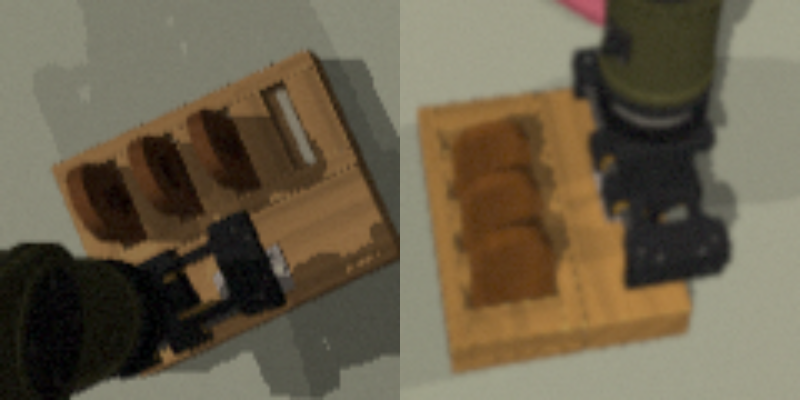

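The top crop shows the closed gripper over the control part with the body clear of the three standing panels, and the side crop agrees. Pushing the bat toward base +x.

Request:
arm_command --angular '[[0, 0, 0], [0, 0, 0], [0, 0, 0], [0, 0, 0], [0, 0, 0], [0, 0, 0], [0, 0, 0], [0, 0, 0], [0, 0, 0], [0, 0, 0], [0, 0, 0]]' --offset '[[2, 0, 3], [0, 0, 5], [0, 0, 5], [0, 0, 5], [0, 0, 5], [0, 0, 5], [0, 0, 5], [0, 0, 4], [0, 0, 0], [0, 0, 0], [0, 0, 0]]' --hand '[1, 1, 1, 1, 1, 1, 1, 1, 1, 1, 1]'

```text
time_s: 42.33
position: [424.9, 240.6, 56.1]
eef_rot: [0.865, 1.4, -0.867]
force: [-0.0, 0.0, 0.5]
finger_gap: 0.5
```

Request:
arm_command --angular '[[0, 0, 0], [0, 0, 0], [0, 0, 0], [0, 0, 0], [0, 0, 0], [0, 0, 0], [0, 0, 0], [0, 0, 0], [0, 0, 0], [0, 0, 0]]' --offset '[[0, 0, -15], [0, 0, -20], [0, 0, 0], [-35, 0, 0], [-35, 0, 0], [-35, 0, 0], [-35, 0, 0], [0, 0, 0], [0, 0, 0], [0, 0, 0]]' --hand '[1, 1, 1, 1, 1, 1, 1, 1, 1, 1]'

```text
time_s: 43.17
position: [410.0, 271.4, 196.1]
eef_rot: [0.864, 1.401, -0.867]
force: [0.1, -0.6, -0.0]
finger_gap: 0.0
```

```bash
cat >> h.py <<'E'
LY=69.35; L=np.array([513.,-416.,0])
def lp(x,y,z): return L+x*unit(LY-90)+y*unit(LY)+z*UP
def switch(p):
    for nm,O,an,y0,lo in (("night",NL,NLY,-100,62),("lamp",L,LY,35,50)):
        w=cloud(p)-O; x=w@unit(an-90);y=w@unit(an);z=w[...,2]
        m=(abs(x)<30)&(abs(y-y0)<15)&(z>lo)&(z<lo+25)
        print(nm,"n",m.sum(),"x",x[m].mean().round(1),"y",y[m].mean().round(1),"z",z[m].mean().round(1))
E
python3 - <<'E'
from h import *
for n in("top","side"):
    p=optics.snapshot(n);print(n);switch(p);stand(p)
    print([(l,[(np.round(r["point"]),round(r["conf"],2)) for r in place_of(p,l)][:1]) for l in("night_switch_tip","lamp_switch_tip")])
print(nl(12.2,-100,71),nl(-12.2,-100,71))
Q=tool(-UP,unit(LY-90))
go(((480,120,230),None),(None,Q),(lp(50,35,230),None),(lp(50,35,46),None),(lp(13,35,46),None))
E
```

```text
top
night n 16 x 11.9 y -100.8 z 73.9
lamp n 25 x 9.3 y 35.0 z 60.5
 groove 0 n 327 z max 115.8 x by height [(60, np.float64(-65.7)), (80, np.float64(-65.8)), (105, np.float64(-69.3))] y range -31.0 28.0
 groove 1 n 265 z max 115.2 x by height [(60, np.float64(-17.2)), (80, np.float64(-17.0)), (105, np.float64(-21.7))] y range -31.0 28.0
 groove 2 n 268 z max 115.7 x by height [(60, np.float64(28.9)), (80, np.float64(28.8)), (105, np.float64(25.2))] y range -31.0 29.0
[('night_switch_tip', [(array([ 526., -383.,   35.]), 0.43)]), ('lamp_switch_tip', [(array([ 536., -387.,   62.]), 0.6)])]
side
night n 28 x 7.7 y -99.7 z 71.5
lamp n 0 x nan y nan z nan
 groove 0 n 435 z max 116.0 x by height [(60, np.float64(-77.1)), (80, np.float64(-77.2)), (105, np.float64(-74.3))] y range -30.0 29.0
 groove 1 n 402 z max 116.0 x by height [(60, np.float64(-28.9)), (80, np.float64(-29.1)), (105, np.float64(-26.8))] y range -31.0 29.0
 groove 2 n 351 z max 115.9 x by height [(60, np.float64(18.0)), (80, np.float64(17.8)), (105, np.float64(20.5))] y range -30.0 29.0
[('night_switch_tip', [(array([512., 295.,  13.]), 0.72)]), ('lamp_switch_tip', [])]
[436.67320392 218.24521626  71.        ] [426.01524029 240.19442607  71.        ]
at [410.1 271.3 195.6] rot [ 0.864  1.401 -0.869] F [ 0.6 -0.8 -0.1] gap 0.8 t 43.5 q [-0.97  0.64  0.48  2.02 -0.51  0.61 -1.25]
 turn [0. 0. 0.] rows 0.0 | shift [-35.4  -4.6 166.4] rows 4.1
 turn [-43.1  -0.5   0.3] rows 6.1 | shift [0. 0. 0.] rows 0.0
 turn [0. 0. 0.] rows 0.0 | shift [   0.  -454.9  269.9] rows 12.9
 turn [0. 0. 0.] rows 0.0 | shift [184.   0.   0.] rows 4.5
 turn [0. 0. 0.] rows 0.0 | shift [  0.   0. -37.] rows 0.9h.py:67: RuntimeWarning: Mean of empty slice.
  print(nm,"n",m.sum(),"x",x[m].mean().round(1),"y",y[m].mean().round(1),"z",z[m].mean().round(1))
  ret = ret.dtype.type(ret / rcount)
```

The night toggle measures on: its tip is at base x of about +10 and the panels haven't shifted. On to the lamp.

Request:
arm_command --angular '[[0, 0, 0], [0, 0, 0], [0, 0, 0], [0, 0, 0], [0, 0, 0], [-7.1, 0, 0], [-7.1, 0, 0], [-7.1, 0, 0], [-7.1, 0, 0], [-7.1, 0, 0], [-7.1, 0, 0]]' --offset '[[-7, -1, 33], [-7, -1, 33], [-7, -1, 33], [-7, -1, 33], [-7, -1, 33], [0, 0, 0], [0, 0, 0], [0, 0, 0], [0, 0, 0], [0, 0, 0], [0, 0, 0]]' --hand '[1, 1, 1, 1, 1, 1, 1, 1, 1, 1, 1]'

```text
time_s: 44.38
position: [479.1, 121.1, 229.9]
eef_rot: [0.286, 1.561, -0.284]
force: [0.6, -0.4, -0.0]
finger_gap: 0.3
```

Request:
arm_command --angular '[[0, 0, 0], [0, 0, 0], [0, 0, 0], [0, 0, 0], [0, 0, 0], [0, 0, 0], [0, 0, 0], [0, 0, 0], [0, 0, 0], [0, 0, 0], [0, 0, 0], [0, 0, 0]]' --offset '[[0, 0, 0], [0, 0, 0], [0, -33, 19.6], [0, -33, 19.6], [0, -33, 19.6], [0, -33, 19.6], [0, -33, 19.6], [0, -33, 19.6], [0, -33, 19.6], [0, -33, 19.6], [0, 0, 0], [0, 0, 0]]' --hand '[1, 1, 1, 1, 1, 1, 1, 1, 1, 1, 1, 1]'

```text
time_s: 45.38
position: [530.0, -184.5, 228.7]
eef_rot: [0.296, 1.559, -0.296]
force: [0.0, 0.6, -0.7]
finger_gap: 0.2
```

Run:
```python
from h import *
Q=tool(-UP,unit(LY-90))
go((None,Q),(lp(50,35,230),None),(lp(50,35,46),None))
```

```text
at [ 530.  -184.5  228.7] rot [ 0.296  1.559 -0.296] F [ 0.   0.6 -0.7] gap 0.2 t 45.4 q [ 0.13  0.63  0.21  1.78 -0.18  0.76  0.05]
 turn [-0.9 -0.5  0.1] rows 0.1 | shift [0. 0. 0.] rows 0.0
 turn [0. 0. 0.] rows 0.0 | shift [  -1.3 -187.6  115.7] rows 5.4
 turn [0. 0. 0.] rows 0.0 | shift [184.   0.   0.] rows 4.5
```

Request:
arm_command --angular '[[-0.9, -0.5, 0], [0, 0, 0], [0, 0, 0], [0, 0, 0], [0, 0, 0], [0, 0, 0], [0, 0, 0], [0, 0, 0], [0, 0, 0], [0, 0, 0], [0, 0, 0], [0, 0, 0]]' --offset '[[0, 0, 0], [0, -26.8, 16.5], [0, -26.8, 16.5], [0, -26.8, 16.5], [0, -26.8, 16.5], [0, -26.8, 16.5], [0, -26.8, 16.5], [0, -26.8, 16.5], [0, 0, 0], [0, 0, 0], [0, 0, 0], [0, 0, 0]]' --hand '[1, 1, 1, 1, 1, 1, 1, 1, 1, 1, 1, 1]'

```text
time_s: 46.38
position: [574.9, -394.1, 228.8]
eef_rot: [0.276, 1.553, -0.272]
force: [0.1, 0.3, -0.6]
finger_gap: 0.1
```

Run:
```python
from h import *
Q=tool(-UP,unit(LY-90))
go((lp(50,35,110),Q),(lp(50,35,46),None))
p=optics.snapshot("top");q=optics.snapshot("side")
cv2.imwrite("pics/s7.png",np.hstack([cv2.resize(x,(400,400)) for x in (p["pixels"][130:290,340:500,::-1],q["pixels"][30:190,200:360,::-1])]))
```

```text
at [ 574.9 -394.1  228.8] rot [ 0.276  1.553 -0.272] F [ 0.1  0.3 -0.6] gap 0.1 t 46.4 q [ 0.45  0.81  0.18  1.34 -0.16  1.01  0.31]
 turn [ 0.6 -0.  -0.1] rows 0.1 | shift [118.8  -7.4  -0.2] rows 2.9
 turn [0. 0. 0.] rows 0.0 | shift [64.  0.  0.] rows 1.6
```

View pics/s7.png

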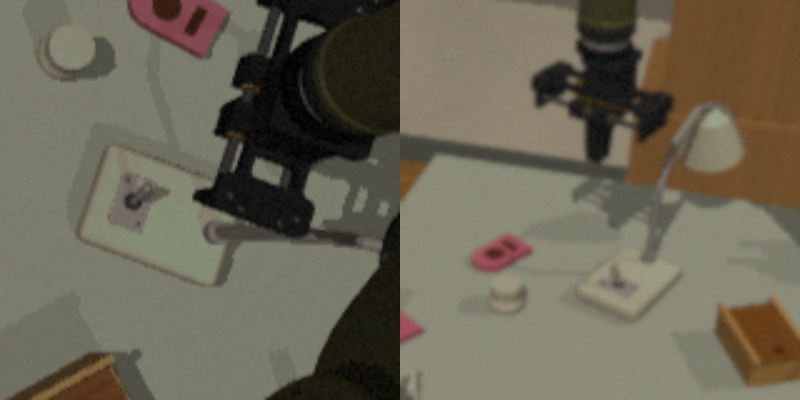

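The side crop (right half) shows the gripper above the pip side of the lamp toggle (615,285), clear of the goose neck. In the top crop the overlap with the neck is parallax from the gripper's height. Descending.

Request:
arm_command --angular '[[0.6, 0, 0], [0, 0, 0], [0, 0, 0], [0, 0, 0], [0, 0, 0], [0, 0, 0], [0, 0, 0], [0, 0, 0]]' --offset '[[0, -1.5, 0], [30, 0, 0], [30, 0, 0], [30, 0, 0], [30, 0, 0], [0, 0, 0], [0, 0, 0], [0, 0, 0]]' --hand '[1, 1, 1, 1, 1, 1, 1, 1]'

```text
time_s: 47.15
position: [574.6, -399.4, 110.9]
eef_rot: [0.284, 1.549, -0.286]
force: [0.2, -0.8, 0.7]
finger_gap: 0.6
```

Run:
```python
from h import *
Q=tool(-UP,unit(LY-90))
go((lp(50,40,46),Q))
p=optics.snapshot("side");
cv2.imwrite("pics/s8.png",cv2.resize(p["pixels"][30:190,200:360,::-1],(500,500)))
```

```text
at [ 574.6 -399.4  110.9] rot [ 0.284  1.549 -0.286] F [ 0.2 -0.8  0.7] gap 0.6 t 47.1 q [ 0.46  0.94  0.16  1.43 -0.18  0.78  0.33]
 turn [-0.2  0.2  0. ] rows 0.0 | shift [64.9  2.7 -1.8] rows 1.6
```

View pics/s8.png

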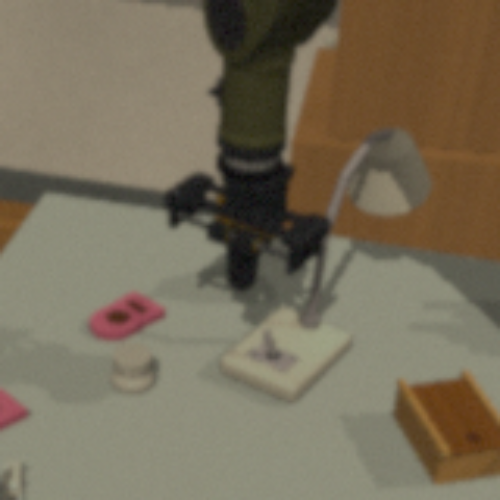

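The crop shows the fingers at px (240,275) heading for the free side of the toggle (270,345). The bar passes in front of the neck with about 45 mm to spare.

Request:
arm_command --angular '[[0, 0, 0], [0, 0, 0], [0, 0, 0], [0, 0, 0], [0, 0, 0], [0, 0, 0]]' --offset '[[21.5, 0.9, 0], [21.5, 0.9, 0], [21.5, 0.9, 0], [0, 0, 0], [0, 0, 0], [0, 0, 0]]' --hand '[1, 1, 1, 1, 1, 1]'

```text
time_s: 47.7
position: [575.9, -397.4, 47.0]
eef_rot: [0.284, 1.548, -0.286]
force: [-0.4, -0.4, -0.2]
finger_gap: 0.4
```

Run:
```python
from h import *
Q=tool(-UP,unit(LY-90))
go((lp(50,40,46),Q),(lp(12,40,46),None))
```

```text
at [ 575.9 -397.4   47. ] rot [ 0.284  1.548 -0.286] F [-0.4 -0.4 -0.2] gap 0.4 t 47.7 q [ 0.47  1.03  0.14  1.45 -0.2   0.68  0.33]
 turn [-0.2  0.2  0. ] rows 0.0 | shift [ 1.   0.4 -2.3] rows 0.1
 turn [0. 0. 0.] rows 0.0 | shift [  0.  -0. -38.] rows 0.9
```

Request:
arm_command --angular '[[0, 0, 0], [0, 0, 0], [0, 0, 0], [0, 0, 0], [0, 0, 0], [0, 0, 0], [0, 0, 0], [0, 0, 0], [0, 0, 0], [0, 0, 0], [0, 0, 0]]' --offset '[[0, 0, -5], [0, 0, -5], [0, 0, -5], [0, 0, -5], [0, 0, -5], [0, 0, -5], [0, 0, -5], [0, 0, -5], [0, 0, 0], [0, 0, 0], [0, 0, 0]]' --hand '[1, 1, 1, 1, 1, 1, 1, 1, 1, 1, 1]'

```text
time_s: 48.62
position: [537.8, -382.2, 44.6]
eef_rot: [0.285, 1.55, -0.285]
force: [3.2, -1.8, 0.6]
finger_gap: 0.7
```

Request:
arm_command --angular '[[0, 0, 0], [0, 0, 0], [0, 0, 0], [0, 0, 0], [0, 0, 0], [0, 0, 0], [0, 0, 0], [0, 0, 0], [0, 0, 0], [0, 0, 0], [0, 0, 0], [0, 0, 0]]' --offset '[[0, 0, 15], [0, 0, 20], [0, 0, 0], [-33, 0, 0], [-33, 0, 0], [-33, 0, 0], [-33, 0, 0], [-33, 0, 0], [-33, 0, 0], [0, 35, 0], [0, 35, 0], [0, 35, 0]]' --hand '[1, 1, 1, 1, 1, 1, 1, 1, 1, 1, 1, 1]'

```text
time_s: 49.62
position: [605.3, -295.5, 242.5]
eef_rot: [0.288, 1.554, -0.287]
force: [1.0, 0.6, 0.3]
finger_gap: 0.7
```

Request:
arm_command --angular '[[0, 0, 0], [0, 0, 0], [0, 0, 0], [0, 0, 0], [0, 0, 0], [0, 0, 0]]' --offset '[[0, 35, 0], [0, 35, 0], [0, 35, 0], [0, 0, 0], [0, 0, 0], [0, 0, 0]]' --hand '[1, 1, 1, 1, 1, 1]'

```text
time_s: 50.12
position: [642.7, -198.8, 241.9]
eef_rot: [0.285, 1.555, -0.286]
force: [-0.1, -0.9, 0.1]
finger_gap: 0.5
```

Run:
```python
from h import *
for n in("top","side"):
    p=optics.snapshot(n);print(n);switch(p);stand(p)
    cv2.imwrite(f"pics/{n}9.png",cv2.resize(p["pixels"][:,:,::-1],(800,600)))
    for l in ["rabbit","stack_cup","sippy_cup","lid_box","pacifier_clip","cream_jar","thermometer"]: print(l,[(np.round(r["point"]).tolist(),round(r["conf"],2)) for r in place_of(p,l)][:1])
go()
```

```text
top
night n 17 x 11.7 y -101.1 z 73.4
lamp n 0 x nan y nan z nan
 groove 0 n 326 z max 115.7 x by height [(60, np.float64(-65.6)), (80, np.float64(-65.9)), (105, np.float64(-69.1))] y range -32.0 28.0
 groove 1 n 295 z max 115.6 x by height [(60, np.float64(-17.8)), (80, np.float64(-17.8)), (105, np.float64(-21.7))] y range -31.0 28.0
 groove 2 n 267 z max 115.6 x by height [(60, np.float64(28.9)), (80, np.float64(28.8)), (105, np.float64(24.9))] y range -32.0 29.0
rabbit [([767.0, -9.0, -0.0], 0.91)]
stack_cup [([766.0, 104.0, -1.0], 0.75)]
sippy_cup [([764.0, 100.0, -1.0], 0.7)]
lid_box []
pacifier_clip [([758.0, -99.0, 2.0], 0.6)]
cream_jar [([528.0, 249.0, 13.0], 0.33)]
thermometer [([486.0, 345.0, 64.0], 0.59)]
side
night n 30 x 7.4 y -99.6 z 70.7
lamp n 13 x -11.1 y 35.4 z 58.5
 groove 0 n 439 z max 116.0 x by height [(60, np.float64(-77.3)), (80, np.float64(-77.2)), (105, np.float64(-74.5))] y range -30.0 29.0
 groove 1 n 401 z max 115.8 x by height [(60, np.float64(-28.9)), (80, np.float64(-29.1)), (105, np.float64(-26.6))] y range -31.0 29.0
 groove 2 n 353 z max 115.8 x by height [(60, np.float64(17.8)), (80, np.float64(17.7)), (105, np.float64(20.2))] y range -30.0 29.0
rabbit [([770.0, -6.0, -2.0], 0.74)]
stack_cup [([514.0, 292.0, 17.0], 0.6)]
sippy_cup [([757.0, 218.0, 2.0], 0.9)]
lid_box [([301.0, -312.0, -5.0], 0.83)]
pacifier_clip [([761.0, -103.0, -2.0], 0.58)]
cream_jar [([690.0, -322.0, -2.0], 0.66)]
thermometer [([369.0, -111.0, -4.0], 0.54)]
at [ 644.5 -198.   242.6] rot [ 0.285  1.551 -0.285] F [-0.1 -0.1  0.4] gap 0.1 t 50.9 q [ 0.12  0.76  0.22  1.41 -0.18  0.99  0.02]h.py:67: RuntimeWarning: Mean of empty slice.
  print(nm,"n",m.sum(),"x",x[m].mean().round(1),"y",y[m].mean().round(1),"z",z[m].mean().round(1))
  ret = ret.dtype.type(ret / rcount)
```

View pics/top9.png

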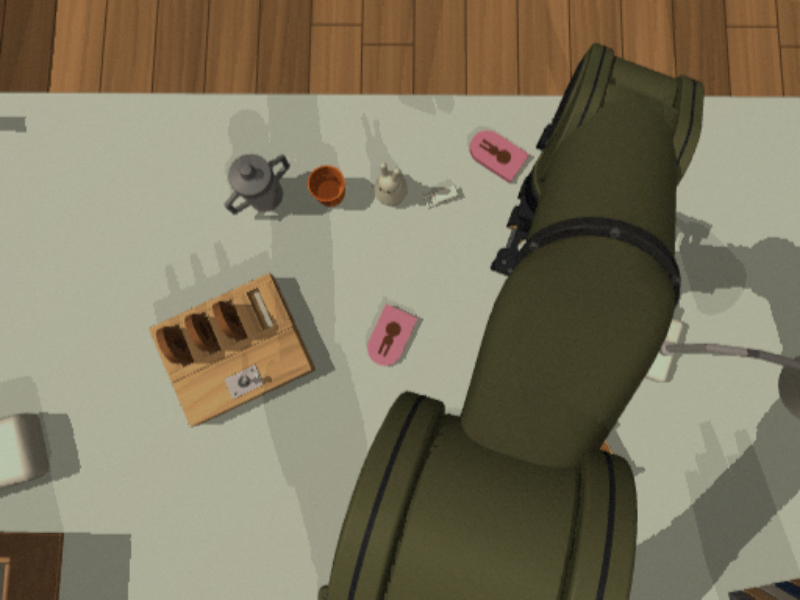

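The top view shows three panels standing at px (173,343), (203,330) and (232,318), the night toggle leaning to its pip side, and the gripper in the air. The side depth puts the lamp bat at x = -11 mm, which is off. Handing in.

```bash
python3 -c "
from rig import job; print(job.finish_job())"
```

```text
the job is handed in; nothing more can be done
None
```

The job is done and handed in at about 51 s of the 210 s. The hand-in gave no verdict.

**What I did:** Three wooden panels were present: moon, rabbit and tree. The house panel (panelC) was absent. I stood the tree, moon and rabbit panels in grooves 0, 1 and 2, flipped the night-light on, then flipped the reading lamp off.

**Last checks that agreed:**
- **Panels:** both cameras put all three tops at about 116 mm, upright, and within 2 mm of the middle along the groove. Depth reads about 1–2 mm high, so the feet are on the groove floors.
- **Night-light toggle:** the tip is at +7 to +12 mm, so it is on.
- **Lamp toggle:** the tip is at -11 mm, so it is off.
- **Robot:** the gripper is clear in the air, with wrist force about 0.
- **Other things:** each one was found within about 5 mm of its starting place in at least one view.

**Checks that failed or disagreed:**
- In the last top view the arm hid the lamp toggle, so its state rests on the side view alone.
- A few network reports in the last pictures were plainly wrong, such as a thermometer, a cream jar and a stacking cup on the night-light, and the orange cup reported as the sippy cup. The other view contradicted each one, so I set them aside.

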